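Load ballast bars heavy end down in the inclined drilling fixture and clamp them

ROBOT

A 6-joint arm with a two-finger parallel gripper is mounted at the origin on the work surface. World frame = base frame: x ahead of the robot, y to its left, z up, the work surface at z = 0. Lengths are in m, angles in rad, forces in N, time in s.
With the tool pointing down it reaches from about 0.3 to 0.875 m from the base axis. Payload 6.4 kg.
Tool frame: the origin (TCP) lies midway between the tips of the shut fingers; the grasp point (between the pads) lies 19 mm behind it (ctrl.tcp_to_grasp is the distance from the TCP to the grasp point, in m); z points along the fingers, y is the direction in which the jaws open and shut (so a half turn about z gives the same grasp; the last joint's range is limited). The gripper opens to 85 mm and grips with 20 to 120 N. Pads are 22 mm wide; open, the fingers measure 114 mm over their backs; the gripper's body (76 mm by 85 mm) begins 54 mm behind the grasp point. The pads swing forward as they close: fully open they stand 13 mm farther back than shut.
Start: joints at [0.9, 0.181, 1.607, -0, 1.354, -0.206], TCP at [0.258, 0.514, 0.193] pointing down, gripper open.
Joint ranges: [-2.99, 2.99], [-0.89, 2.07], [0.3, 2.58], [-1.14, 4.28], [0, 2.63], [-3.12, 3.12]. Speed limits (rad/s): [2.57, 2.57, 3.01, 3.14, 3.14, 3.14].

INTERFACE

Orientations are given as a unit quaternion [w, x, y, z].
In Python, from bench import monitor, imaging, order, spotter, ctrl gives the robot as it stands.
- The arm moves only by the shell command python3 -m pendant 'ROWS'. ROWS is JSON, a list that holds one entry, the list of rows, each a list of 5 numbers: the shift along the world's x, y, z in mm, then the turn about the world's z in degrees, then the finger opening in mm, from 0 to 85.4. A call has 1 to 8 rows; each row shifts and turns the commanded pose from where the row before left it; what a row does not reach is not made up. A row lasts 1/8 s, in which the tool goes at most 62.5 mm and 10.7 degrees, less where a joint would pass 70% of its speed; a pose out of reach is approached as far as the arm can. A call with a gripper value outside its range is refused whole. The fingers move at their own pace and stop on an object; the grip force is fixed at half the most. Time passes only in rows, so rows that do not move let the fingers close. It gives the time, the measured TCP pose, the force and the opening at its end, in the units of the state.
- monitor.get_obs(): the state, without advancing time (a new reading comes with each control period).
- imaging.camera(name): name is "scene" or "side" or "wrist"; returns a dict with "img" (480x640x3 uint8, red, green, blue), "vfov" (degrees; the focal length in pixels is half the picture's height over the tangent of half this angle, whatever the lens; pixels are square), "cx", "cy" (the principal point, pixels), "origin" and "orientation" of the camera in the world. Camera axes: x right, y down, z forward; pixel columns grow to the right and rows downward; lengths in m; the calibration is good to about 2 mm. A picture is of the moment at which its call begins. There is no depth.
- order.hand_in(): hands the job in, once; it reports no verdict.
Trained networks look in the newest picture that a camera, given by its name, has taken for a name from the list of things; names that differ only in an ending like _2 or _b are one class to them, and where a whole thing is asked for, a point or a joint stands for the part that bears it (a point fixed in the world has none). Each returns a list of dicts, best first, with "confidence" (0 to 1); they miss things now and then, are a little off and sometimes report something else, mostly with a low value. They report only what shows in the picture. A call takes as long as a camera call. They do not tell look-alikes from the thing itself.
- spotter.recognise(camera, thing): "at" ([x, y, z] in m, in the coordinates of the camera as it stood for that picture, good to about 4 mm: the middle of the surface that is visible of it).
- spotter.tip_of(camera, thing): "at" ([x, y, z] in m, in the coordinates of the camera as it stood for that picture, good to about 4 mm: a listed point, or the origin of a listed thing).
The state is a dict: "time_s": time; "q": joint angles; "dq": joint speeds; "joint_efforts": joint torques, N m; "eef_pos": TCP position; "eef_rot": TCP orientation; "wrist_force": force on the tool from outside, world axes, zero at the start; "torque": the same for the moment, N m; "opening": opening from 0.0 (shut) to 1.0 (fully open).
Only numpy, scipy, OpenCV 4.12 (cv2) and the standard library are available. Lean on these libraries where they do the work, as an engineer would, in place of code of your own. Each camera call takes 0.05 s, during which the arm holds its last target. There are 200 camera calls.

TASK

Wind the crank of the inclined fixture to open its jaw fully. Then find the heavy end of each loose ballast bar by lifting it, and lay every bar flat on the sloping bed, each with its heavy end downhill in a pocket of its own. Finally wind the crank the other way until the jaw holds all the bars tight against the stop at the foot of the bed; leave the spray can, wrench and tray where they are.

Things in the scene. Friction and masses are not known exactly. Their poses are not given: they have to be found in the camera images.
- bed_foot (a point): the fixture's bed: a dark steel plate 244 mm wide on a grey stand fixed to the bench, sloping down 25 degrees towards the robot. This point: on its surface, mid-width, at the uphill face of the steel stop (30 mm high) across its foot. Axes: x uphill along the bed, y across, z square out of the bed. Uphill of the pockets' teeth the bed is plain up to the jaw
- pocket0 (a point): one of the three alike pockets at the foot of the bed, each for one bar: 44 mm wide, between teeth 22 mm long and 16 mm high that stand uphill of the stop. This point: on the bed's surface, middle of the pocket, at the stop's uphill face; axes as bed_foot's. Pockets are 78 mm apart
- pocket1 (a point): one of the three alike pockets at the foot of the bed, each for one bar: 44 mm wide, between teeth 22 mm long and 16 mm high that stand uphill of the stop. This point: on the bed's surface, middle of the pocket, at the stop's uphill face; axes as bed_foot's. Pockets are 78 mm apart
- pocket2 (a point): one of the three alike pockets at the foot of the bed, each for one bar: 44 mm wide, between teeth 22 mm long and 16 mm high that stand uphill of the stop. This point: on the bed's surface, middle of the pocket, at the stop's uphill face; axes as bed_foot's. Pockets are 78 mm apart
- jaw_face (a point): the steel jaw across the upper bed, 244 mm wide, 16 mm thick along the slope, top 31.5 mm above the bed. This point: middle of the face looking downhill at the stop, 16.5 mm above the bed. Axes as the bed's
- jaw (a joint): travel of the jaw uphill, m: 0 at a gap of 90 mm between stop and jaw, up to 0.055 at its end stop (gap 145 mm). Moved only by the crank, 20 mm a turn; stays where left. Reads 0.030 when on 120 mm bars against the stop. Starts too far closed for the bars
- crank_axis (a point): point on the crank's vertical axis, at the height of the middle of its handle; the crank stands on the grey gearbox behind the upper end of the bed, right of its middle as the robot sees it
- handle (a point): middle of the crank's handle: an upright black sleeve, 20 mm diameter, 50 mm tall, spinning freely on its pin, at the end of a flat steel arm, 45 mm from the crank axis; the arm's top is 26 mm below this point. Seen from above, anticlockwise opens the jaw and clockwise closes it; turning takes about 2 N at the handle, 5 to 15 N closes it firmly
- bar0_mid (a point): one of up to four alike aluminium box-section bars (some absent), 120 x 32 x 32 mm, 0.4 to 0.65 kg. This point: its centre; x along its length. A hidden slug in one end puts the balance point 25 mm from the centre towards that end; which end cannot be seen and does not follow from the direction of x. Starts flat on the bench, roughly along the robot's x; None if absent
- bar1_mid (a point): one of up to four alike aluminium box-section bars (some absent), 120 x 32 x 32 mm, 0.4 to 0.65 kg. This point: its centre; x along its length. A hidden slug in one end puts the balance point 25 mm from the centre towards that end; which end cannot be seen and does not follow from the direction of x. Starts flat on the bench, roughly along the robot's x; None if absent
- bar2_mid (a point): one of up to four alike aluminium box-section bars (some absent), 120 x 32 x 32 mm, 0.4 to 0.65 kg. This point: its centre; x along its length. A hidden slug in one end puts the balance point 25 mm from the centre towards that end; which end cannot be seen and does not follow from the direction of x. Starts flat on the bench, roughly along the robot's x; None if absent
- bar3_mid (a point): one of up to four alike aluminium box-section bars (some absent), 120 x 32 x 32 mm, 0.4 to 0.65 kg. This point: its centre; x along its length. A hidden slug in one end puts the balance point 25 mm from the centre towards that end; which end cannot be seen and does not follow from the direction of x. Starts flat on the bench, roughly along the robot's x; None if absent
- spray_can: bystander: upright blue and metal spray can, 66 mm diameter, 170 mm tall; origin at the centre of its underside
- wrench: bystander: steel wrench, 200 mm long, lying on the bench beyond the bars; origin on the bench under its middle
- tray: bystander: red open metal tray, 120 x 180 x 40 mm, on the left; origin at the centre of its underside
Things that resemble listed ones, but are neither listed nor needed, are in the scene too. Leave any brown look-alike of the part that bears bar3_mid alone. Leave any green look-alike of the part that bears bar1_mid alone.

How it is judged:
On the way, in this order (a step that is already met when the one before it is completed fails the run):
1. the jaw is wound fully open (within 4 mm of its end stop) (value of joint jaw above 0.051 m), for 0.2 s.
2. every bar lies flat on the bed, heavy end downhill, its foot in a pocket (x of each of bar0_slug, bar1_slug, bar2_slug, bar3_slug in the frame of bed_foot below 0.045 m and z of bar0_mid in the frame of bed_foot between 0.011 and 0.021 m and x of bar0_mid in the frame of bed_foot between 0.055 and 0.078 m and y of bar0_mid in the frame of bed_foot between -0.1 and 0.1 m and angle between the x axis of each of bar0_mid, bar1_mid, bar2_mid, bar3_mid and the x axis of bed_foot, either way round below 0.15 rad and z of bar1_mid in the frame of bed_foot between 0.011 and 0.021 m and x of bar1_mid in the frame of bed_foot between 0.055 and 0.078 m and y of bar1_mid in the frame of bed_foot between -0.1 and 0.1 m and z of bar2_mid in the frame of bed_foot between 0.011 and 0.021 m and x of bar2_mid in the frame of bed_foot between 0.055 and 0.078 m and y of bar2_mid in the frame of bed_foot between -0.1 and 0.1 m and z of bar3_mid in the frame of bed_foot between 0.011 and 0.021 m and x of bar3_mid in the frame of bed_foot between 0.055 and 0.078 m and y of bar3_mid in the frame of bed_foot between -0.1 and 0.1 m), for 0.2 s.
3. the jaw is wound onto the bars (value of joint jaw below 0.032 m), for 0.2 s.
At the end, for the whole second after the job is handed in: Every bar present lies flat on the sloping bed in a pocket (in line with the bed within 0.15 rad), heavy end downhill and within 3.5 mm of the stop, at rest, and the jaw is on the bars' upper ends (jaw travel between 0.026 and 0.032) (x of each of bar0_slug, bar1_slug, bar2_slug, bar3_slug in the frame of bed_foot below 0.045 m and z of bar0_mid in the frame of bed_foot between 0.011 and 0.021 m and x of bar0_mid in the frame of bed_foot between 0.055 and 0.0635 m and y of bar0_mid in the frame of bed_foot between -0.1 and 0.1 m and angle between the x axis of each of bar0_mid, bar1_mid, bar2_mid, bar3_mid and the x axis of bed_foot, either way round below 0.15 rad and z of bar1_mid in the frame of bed_foot between 0.011 and 0.021 m and x of bar1_mid in the frame of bed_foot between 0.055 and 0.0635 m and y of bar1_mid in the frame of bed_foot between -0.1 and 0.1 m and z of bar2_mid in the frame of bed_foot between 0.011 and 0.021 m and x of bar2_mid in the frame of bed_foot between 0.055 and 0.0635 m and y of bar2_mid in the frame of bed_foot between -0.1 and 0.1 m and z of bar3_mid in the frame of bed_foot between 0.011 and 0.021 m and x of bar3_mid in the frame of bed_foot between 0.055 and 0.0635 m and y of bar3_mid in the frame of bed_foot between -0.1 and 0.1 m and value of joint jaw between 0.026 and 0.032 m and linear speed of each of bar0, bar1, bar2, bar3 below 0.02 m/s); the robot touches nothing.
It fails at once if the spray can is shifted by more than 40 mm (distance of spray_can from where it was at the start of the episode above 0.04 m).
It fails at once if the wrench is shifted by more than 40 mm (distance of wrench from where it was at the start of the episode above 0.04 m).
It fails at once if the tray is shifted by more than 40 mm (distance of tray from where it was at the start of the episode above 0.04 m).
Of bar0, bar1, bar2, bar3 only 2 to 3 are there at a start; the rules pass over those that are not, and their reading is None.
At some moment in a run one of bar0, bar1, bar2, bar3 may be knocked a few centimetres aside while the robot is not near it.
Once in a run the grip may slacken for a moment while it holds something.
It also fails if it takes over 210 s, if anything falls off the work surface, if the arm or the gripper's body presses on something with over 40 N, if the wrist force passes 120 N, or if a joint passes its speed limit or range.

## Working session

There is one attempt and no reset: what is moved stays moved. The work goes in short steps, Python scripts to look and compute and a shell command to move; the robot and the scene stay as the last step left them, time stands still between calls to the robot, and variables do not carry over. Pictures are saved under pics/ and viewed, about 12 in all and at most 16, crops included, and the job is handed in when it is done.

```bash
ls; mkdir -p pics; cat > h.py <<'E'
import numpy as np, cv2
from scipy.spatial.transform import Rotation as R
from bench import monitor, imaging, order, spotter, ctrl
def q2R(q): return R.from_quat([q[1],q[2],q[3],q[0]]).as_matrix()
def cam(n):
    c=imaging.camera(n); c['R']=q2R(c['orientation']); c['o']=np.array(c['origin']); c['f']=240/np.tan(np.radians(c['vfov'])/2); return c
def w(c,p): return c['o']+c['R']@np.array(p)
def px(c,P):
    v=c['R'].T@(np.array(P)-c['o']); return np.round([c['cx']+c['f']*v[0]/v[2],c['cy']+c['f']*v[1]/v[2]],1)
def ray(c,u,v,z):
    d=c['R']@np.array([(u-c['cx'])/c['f'],(v-c['cy'])/c['f'],1]); return c['o']+d*(z-c['o'][2])/d[2]
def find(c,n,things,fn='tip_of',k=4):
    for t in things:
        for r in getattr(spotter,fn)(n,t)[:k]:
            P=w(c,r['at']); print(n,t,np.round(P,3),round(r['confidence'],2),'px',px(c,P))
def save(c,name): cv2.imwrite('pics/'+name+'.png',c['img'][:,:,::-1])
def st():
    o=monitor.get_obs(); print(round(o['time_s'],2),np.round(o['eef_pos'],4),'yaw',np.round(R.from_matrix(q2R(o['eef_rot'])).as_euler('ZYX',degrees=True),1),'F',np.round(o['wrist_force'],2),'T',np.round(o['torque'],3),'open',round(o['opening'],3),'q',np.round(o['q'],2)); return o
E
python3 - <<'E'
from h import *
st(); print(ctrl.tcp_to_grasp)
for n in ['scene','side']:
    c=cam(n); save(c,n+'0'); print(n,c['o'],c['R'][:,2])
    find(c,n,['bed_foot','pocket0','jaw_face','crank_axis','handle','bar0_mid','bar1_mid','bar2_mid','bar3_mid','spray_can','wrench','tray'])
E
```

```text
pics
0.0 [0.2573 0.5135 0.1925] yaw [ 153.4   -0.  -179.9] F [ 0.33 -0.22  0.5 ] T [-0.004  0.012 -0.039] open 1.0 q [ 0.9   0.18  1.61 -0.    1.35 -0.21]
0.0187
scene [1.37514426 0.70989135 0.8832264 ] [-0.64944605 -0.51462567 -0.55980375]
scene bed_foot [0.484 0.171 0.041] 0.66 px [368.8 276.3]
scene pocket0 [0.494 0.09  0.044] 0.94 px [341.9 266.2]
scene pocket0 [0.482 0.244 0.043] 0.92 px [393.1 285.8]
scene pocket0 [0.482 0.17  0.045] 0.82 px [369.  274.4]
scene jaw_face [0.571 0.172 0.095] 0.79 px [351.  277.1]
scene crank_axis [0.654 0.129 0.23 ] 0.91 px [315.7 242.5]
scene handle [0.652 0.084 0.231] 0.7 px [300.8 234.9]
scene bar1_mid [ 0.293 -0.19   0.016] 0.72 px [308.1 211.6]
scene bar1_mid [ 0.438 -0.11   0.015] 0.63 px [298.8 240.3]
scene bar3_mid [ 0.427 -0.459  0.015] 0.8 px [221.9 204.2]
scene bar3_mid [ 0.443 -0.324  0.015] 0.76 px [247.1 218.6]
scene spray_can [ 0.788 -0.06   0.001] 0.74 px [226.2 315.2]
scene wrench [ 0.77  -0.267 -0.003] 0.73 px [179.6 281.6]
scene tray [ 0.597  0.458 -0.002] 0.88 px [447.9 364.2]
side [ 0.35420795 -0.84757722  1.1032988 ] [ 0.143
[... 235 characters left out ...]
px [278.6 208.7]
side jaw_face [0.566 0.172 0.1  ] 0.92 px [312.7 208.5]
side crank_axis [0.655 0.133 0.231] 0.83 px [351.1 175.8]
side handle [0.651 0.085 0.228] 0.44 px [354.6 189.6]
side bar1_mid [ 0.294 -0.201  0.016] 0.72 px [228.2 367. ]
side bar3_mid [ 0.432 -0.463  0.016] 0.95 px [313.1 471.2]
side bar3_mid [ 0.443 -0.323  0.015] 0.88 px [304.4 404. ]
side bar3_mid [0.48  0.25  0.042] 0.16 px [277.  209.4]
side spray_can [ 0.79  -0.06   0.002] 0.91 px [417.2 285.1]
side wrench [ 0.766 -0.271 -0.004] 0.79 px [437.8 359.2]
side wrench [ 0.591  0.456 -0.003] 0.2 px [301.9 169.8]
side tray [ 0.592  0.454 -0.002] 0.91 px [302.1 169.9]
side tray [ 0.442 -0.322  0.014] 0.61 px [304.  403.9]
```

View pics/scene0.png

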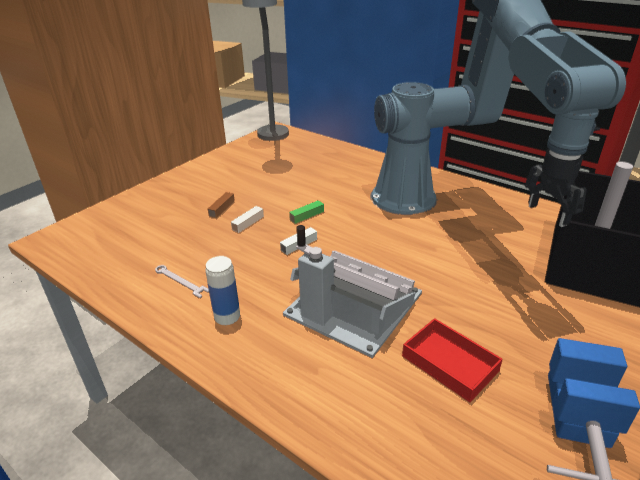

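View pics/side0.png

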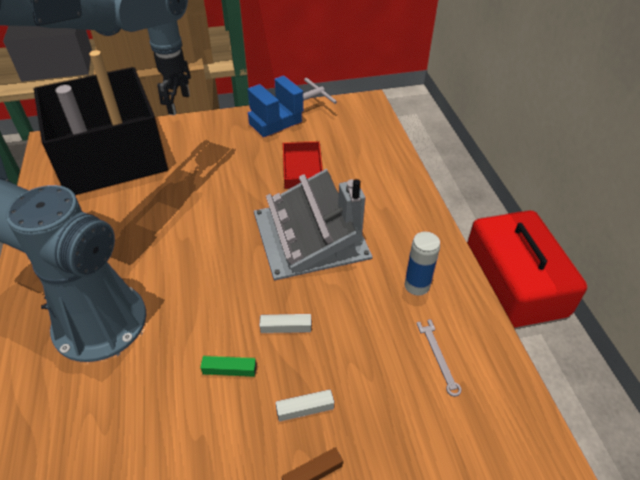

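The green and brown bars are look-alikes. The real bars are at about (0.443, -0.323) and (0.438, -0.11), shown in the side view at px (305,404) and (286,323). I'll go above the crank handle first.

```bash
python3 -m pendant '[[[0,0,50,9,85],[0,0,50,9,85],[0,0,40,9,85],[30,-36,0,0,85],[33,-36,0,0,85],[33,-36,0,0,85],[33,-36,0,0,85],[33,-36,0,0,85]]]'; python3 -m pendant '[[[33,-36,0,0,85],[33,-36,0,0,85],[33,-36,0,0,85],[33,-36,0,0,85],[33,-36,0,0,85],[33,-36,0,0,85],[33,-32,0,0,85],[0,0,0,0,85]]]'
python3 - <<'E'
from h import *
st()
c=cam('wrist'); save(c,'w1'); print(c['o'],c['R'][:,2])
find(c,'wrist',['bed_foot','pocket0','jaw_face','crank_axis','handle'])
E
```

```text
time_s: 2.3
eef_pos: [0.4206, 0.3328, 0.3336]
eef_rot: [0.0, -0.003, 1.0, 0.0]
wrist_force: [-0.3, 0.4, 0.5]
opening: 0.995
time_s: 3.3
eef_pos: [0.6521, 0.083, 0.3319]
eef_rot: [-0.001, -0.001, 1.0, -0.0]
wrist_force: [0.4, 0.3, 0.2]
opening: 0.998
3.3 [0.6521 0.083  0.3319] yaw [-1.799e+02 -1.000e-01 -1.800e+02] F [0.36 0.31 0.16] T [0.001 0.015 0.029] open 0.998 q [-0.05  0.3   1.19 -0.    1.65 -1.63]
[0.56722991 0.08278189 0.51301949] [ 0.32293205  0.00127772 -0.94642129]
wrist bed_foot [0.488 0.169 0.048] 0.94 px [396.2  54.5]
wrist bed_foot [0.491 0.088 0.049] 0.19 px [328.3  56.6]
wrist pocket0 [0.491 0.088 0.046] 0.72 px [328.8  57.2]
wrist pocket0 [0.482 0.243 0.051] 0.71 px [459.3  48.6]
wrist pocket0 [0.488 0.169 0.045] 0.7 px [395.2  54.5]
wrist jaw_face [0.564 0.174 0.098] 0.61 px [404.1 121.2]
wrist crank_axis [0.657 0.132 0.229] 0.96 px [380.9 234.2]
wrist handle [0.653 0.082 0.231] 0.89 px [322.3 229.7]
```

View pics/w1.png

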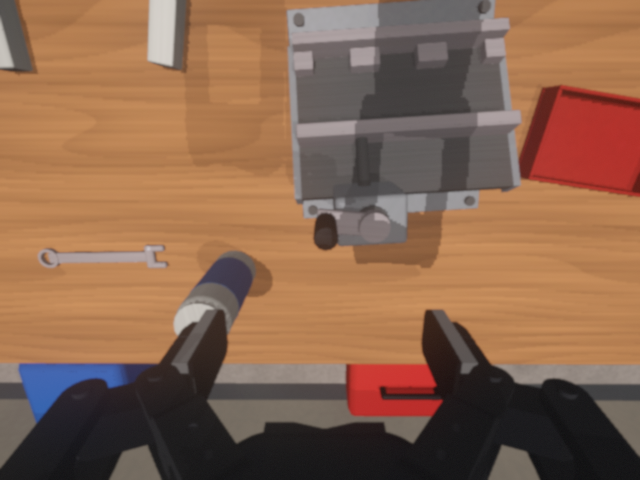

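```bash
python3 -m pendant '[[[0,1,-30,0,45],[0,0,-30,0,45],[0,0,-30,0,45],[0,0,-25,0,45],[0,0,0,0,10],[0,0,0,0,10],[0,0,0,0,10],[0,0,0,0,10]]]'
python3 - <<'E'
from h import *
st()
E
```

```text
time_s: 4.6
eef_pos: [0.6513, 0.0875, 0.2199]
eef_rot: [0.001, -0.003, 1.0, 0.0]
wrist_force: [0.1, -0.1, -0.1]
opening: 0.124
4.6 [0.6513 0.0875 0.2199] yaw [-1.796e+02  1.000e-01  1.800e+02] F [ 0.1  -0.07 -0.11] T [-0.081  0.024  0.008] open 0.124 q [-0.05  0.34  1.36  0.    1.44 -1.62]
```

```bash
python3 - <<'E'
from h import *
c=cam('wrist'); save(c,'w2'); find(c,'wrist',['crank_axis','handle'])
print(px(c,monitor.get_obs()['eef_pos']))
E
```

```text
wrist crank_axis [0.659 0.132 0.231] 0.75 px [403.4 301.8]
wrist crank_axis [0.483 0.243 0.049] 0.45 px [500.4  24.7]
[323.9 278.9]
```

View pics/w2.png

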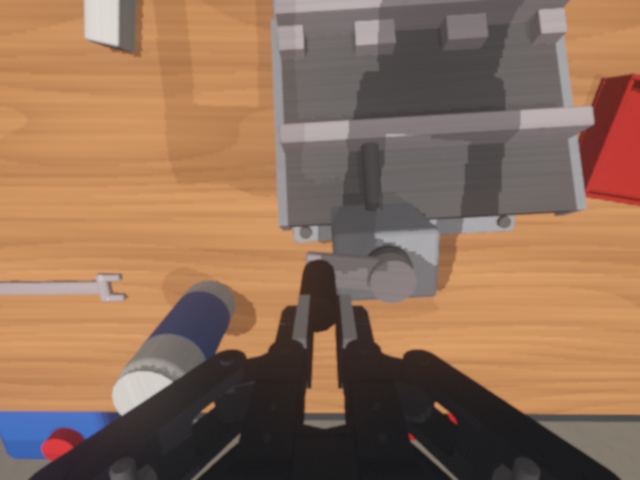

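```bash
python3 -m pendant '[[[0,0,0,0,0],[0,0,0,0,0],[0,0,0,0,0],[0,0,0,0,0]]]'
python3 - <<'E'
from h import *
c=cam('wrist'); o=st()
for P in [(.652,.085,.255),(.652,.085,.205),(.6573,.132,.205),(.6513,.0875,.24),(.6513,.0875,.22)]: print(P,px(c,P))
I=c['img'][230:410,240:420]; cv2.imwrite('pics/w3.png',cv2.resize(I,None,fx=3,fy=3)[:,:,::-1])
E
```

```text
time_s: 5.25
eef_pos: [0.6511, 0.0871, 0.2191]
eef_rot: [0.001, -0.003, 1.0, 0.0]
wrist_force: [0.9, 0.2, 5.0]
opening: 0.002
5.3 [0.6511 0.0871 0.2191] yaw [-1.796e+02  1.000e-01  1.800e+02] F [-0.3   0.66  6.62] T [ 0.095  0.062 -0.044] open -0.001 q [-0.05  0.34  1.36  0.    1.44 -1.62]
(0.652, 0.085, 0.255) [319.7 313.5]
(0.652, 0.085, 0.205) [320.6 271.1]
(0.6573, 0.132, 0.205) [396.3 279.3]
(0.6513, 0.0875, 0.24) [324.8 297.2]
(0.6513, 0.0875, 0.22) [324.7 280.6]
```

View pics/w3.png

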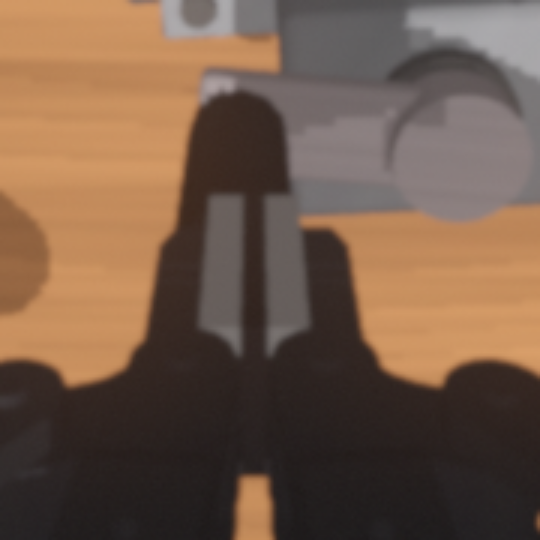

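```bash
python3 -m pendant '[[[0,0,30,0,20],[0,0,30,0,60],[0,0,20,0,85],[0,0,0,0,85]]]'
python3 - <<'E'
from h import *
a=cam('scene');b=cam('side'); o=st()
A,B=[cv2.imread(f'pics/{n}0.png') for n in('scene','side')]
cv2.imwrite('pics/hz.png',np.hstack([cv2.resize(A[205:275,265:345],None,fx=5,fy=5),cv2.resize(B[165:235,320:400],None,fx=5,fy=5)]))
for P in [(.652,.085,.255),(.652,.085,.205),(.652,.085,.22),(.652,.085,.17),(.656,.131,.205)]:
    p=px(a,P);q=px(b,P); print(P,p,q,'crop',(p-[265,205])*5,(q-[320,165])*5+[400,0])
c=cam('wrist'); cv2.imwrite('pics/w4.png',c['img'][:,:,::-1]); find(c,'wrist',['crank_axis','handle'])
E
```

```text
time_s: 5.8
eef_pos: [0.6515, 0.087, 0.2999]
eef_rot: [0.001, -0.003, 1.0, -0.0]
wrist_force: [-0.1, -0.0, -0.7]
opening: 0.847
5.9 [0.6503 0.087  0.297 ] yaw [-1.796e+02 -1.000e-01  1.800e+02] F [ 0.27 -0.36 -0.54] T [ 0.082 -0.028  0.028] open 0.988 q [-0.05  0.3   1.25 -0.    1.59 -1.62]
(0.652, 0.085, 0.255) [300.7 226.6] [355.6 181. ] crop [178.5 108. ] [578.  80.]
(0.652, 0.085, 0.205) [301.5 244.4] [354.5 196.6] crop [182.5 197. ] [572.5 158. ]
(0.652, 0.085, 0.22) [301.2 239.1] [354.8 192. ] crop [181.  170.5] [574. 135.]
(0.652, 0.085, 0.17) [302.  256.4] [353.8 207. ] crop [185. 257.] [569. 210.]
(0.656, 0.131, 0.205) [315.9 252.1] [351.3 184.1] crop [254.5 235.5] [556.5  95.5]
wrist crank_axis [0.656 0.134 0.229] 0.84 px [384.9 249.6]
wrist handle [0.651 0.081 0.235] 0.73 px [315.4 244.8]
```

View pics/hz.png

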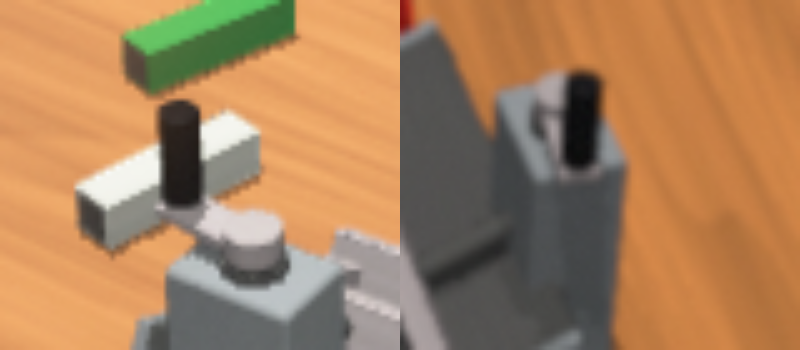

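View pics/w4.png

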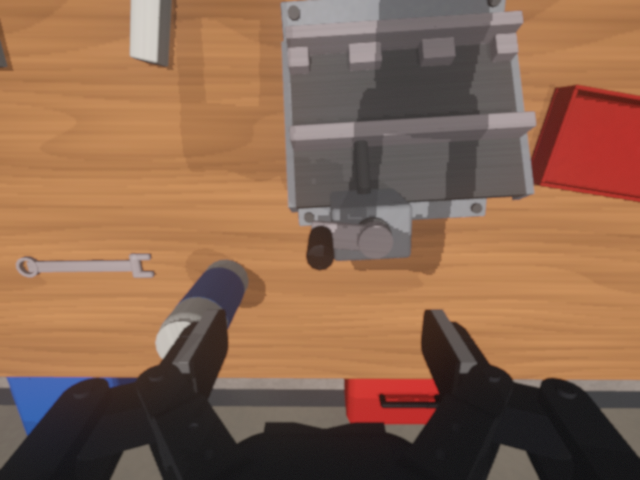

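```bash
python3 - <<'E'
from h import *
o=st(); c=cam('wrist'); s=cam('side'); a=cam('scene')
v=c['R'].T@(np.array(o['eef_pos'])-c['o']); print('f',c['f'],'tcp in cam',v,'cam',c['o'])
p=np.round(px(s,o['eef_pos'])).astype(int); q=np.round(px(a,o['eef_pos'])).astype(int); print(p,q)
ims=[]
for k,t in((s,p),(a,q)):
    I=k['img'].copy(); x,y=max(t[0]-50,0),max(t[1]-60,0); I=cv2.resize(I[y:y+100,x:x+100],None,fx=4,fy=4); cv2.circle(I,((t[0]-x)*4,(t[1]-y)*4),4,(255,0,0),-1)
    for dy in(-.0425,.0425):
        u=(px(k,np.array(o['eef_pos'])+[0,dy,.013])-[x,y])*4; cv2.circle(I,tuple(int(z) for z in u),4,(255,255,0),-1)
    ims.append(I)
cv2.imwrite('pics/chk.png',np.hstack(ims)[:,:,::-1])
E
```

```text
6.05 [0.65   0.087  0.2965] yaw [-179.6   -0.2  180. ] F [0.33 0.4  0.23] T [ 0.01   0.013 -0.009] open 0.993 q [-0.05  0.3   1.25 -0.    1.59 -1.62]
f 345.23611966478114 tcp in cam [-6.36087833e-05  2.18329805e-02  1.98825089e-01] cam [0.5653701  0.08634873 0.47775966]
[356 167] [301 211]
```

View pics/chk.png

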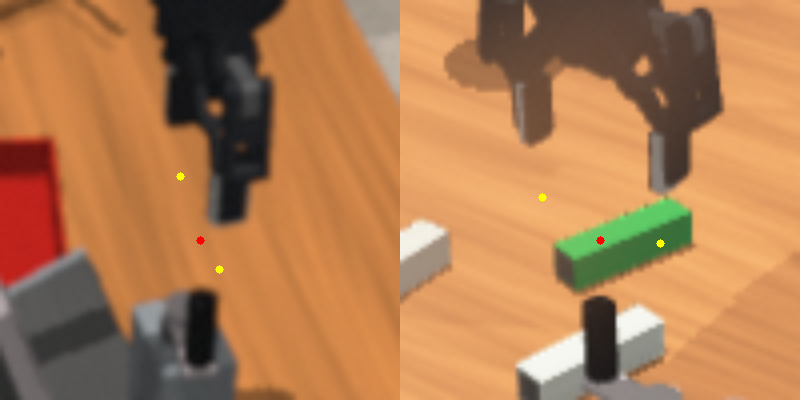

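The pointer check shows the real fingertips about 37 mm above the reported TCP, with about +4 mm in x and +2.5 mm in y. The contact on top of the sleeve agrees with this. I'll correct for it and grip the handle.

```bash
python3 -m pendant '[[[0,-5,-30,0,50],[0,0,-30,0,50],[0,0,-30,0,50],[0,0,-28,0,50],[0,0,0,0,5],[0,0,0,0,5],[0,0,0,0,5],[0,0,0,0,5]]]'
python3 - <<'E'
from h import *
st()
E
```

```text
time_s: 7.2
eef_pos: [0.6506, 0.0836, 0.1806]
eef_rot: [-0.0, -0.004, 1.0, 0.001]
wrist_force: [0.1, 5.4, -8.1]
opening: 0.22
7.2 [0.6506 0.0836 0.1806] yaw [-179.6   -0.   179.9] F [ 0.14  5.42 -8.11] T [ 0.516 -0.125  0.076] open 0.22 q [-0.05  0.37  1.4   0.    1.37 -1.63]
```

```bash
python3 -m pendant '[[[22.9,4,0,0,5],[17.9,15,0,0,5],[7.9,21.9,0,0,5],[0,0,0,0,5],[0,0,0,0,5]]]'
python3 - <<'E'
from h import *
st()
E
```

```text
time_s: 7.82
eef_pos: [0.699, 0.1235, 0.1806]
eef_rot: [-0.0, -0.004, 1.0, 0.0]
wrist_force: [-3.1, 0.6, -4.3]
opening: 0.215
7.83 [0.699  0.1235 0.1806] yaw [-179.6   -0.   180. ] F [-3.1   0.63 -4.32] T [ 0.009  0.58  -0.001] open 0.215 q [ 0.01  0.49  1.24  0.    1.42 -1.57]
```

```bash
python3 -m pendant '[[[-4,22.9,0,0,5],[-15,17.9,0,0,5],[-21.9,7.9,0,0,5],[-22.9,-4,0,0,5],[-17.9,-15,0,0,5],[-7.9,-21.9,0,0,5],[4,-22.9,0,0,5],[15,-17.9,0,0,5]]]'
python3 -m pendant '[[[21.9,-7.9,0,0,5],[22.9,4,0,0,5],[17.9,15,0,0,5],[7.9,21.9,0,0,5],[-4,22.9,0,0,5],[-15,17.9,0,0,5],[-21.9,7.9,0,0,5],[-22.9,-4,0,0,5]]]'
python3 -m pendant '[[[-17.9,-15,0,0,5],[-7.9,-21.9,0,0,5],[4,-22.9,0,0,5],[15,-17.9,0,0,5],[21.9,-7.9,0,0,5],[0,0,0,0,5]]]'
python3 - <<'E'
from h import *
st()
for n in ('scene','side'):
    c=cam(n); find(c,n,['jaw_face','handle'])
E
```

```text
time_s: 8.82
eef_pos: [0.6302, 0.09, 0.1806]
eef_rot: [0.001, -0.003, 1.0, 0.002]
wrist_force: [11.2, 20.6, -13.3]
opening: 0.219
time_s: 9.82
eef_pos: [0.6356, 0.1696, 0.1806]
eef_rot: [0.001, -0.004, 1.0, 0.001]
wrist_force: [3.8, -3.9, -5.3]
opening: 0.221
time_s: 10.58
eef_pos: [0.653, 0.0834, 0.1804]
eef_rot: [0.001, -0.003, 1.0, 0.003]
wrist_force: [1.7, 11.7, -3.3]
opening: 0.214
10.57 [0.653  0.0834 0.1804] yaw [-1.797e+02  1.000e-01  1.797e+02] F [ 1.72 11.66 -3.28] T [ 1.519 -0.113  0.056] open 0.214 q [-0.06  0.37  1.4   0.01  1.37 -1.63]
scene jaw_face [0.659 0.125 0.23 ] 0.56 px [313.  242.8]
scene handle [0.657 0.083 0.233] 0.61 px [299.  235.4]
scene handle [0.482 0.244 0.042] 0.2 px [393.1 286.1]
side jaw_face [0.607 0.174 0.117] 0.79 px [327.4 201.3]
```

```bash
python3 -m pendant '[[[22.9,4,0,0,5],[17.9,15,0,0,5],[7.9,21.9,0,0,5],[0,0,0,0,5]]]'
python3 -m pendant '[[[-4,22.9,0,0,5],[0,0,0,0,5]]]'
python3 - <<'E'
from h import *
st()
for n in ('side',):
    c=cam(n); find(c,n,['jaw_face','handle'])
E
```

```text
time_s: 11.38
eef_pos: [0.699, 0.1234, 0.1805]
eef_rot: [-0.002, -0.004, 1.0, 0.0]
wrist_force: [-8.1, 2.3, 1.4]
opening: 0.217
time_s: 11.62
eef_pos: [0.6955, 0.1464, 0.1805]
eef_rot: [-0.0, -0.004, 1.0, 0.0]
wrist_force: [-1.6, 0.1, -1.9]
opening: 0.22
11.62 [0.6955 0.1464 0.1805] yaw [-179.6   -0.   180. ] F [-1.61  0.1  -1.93] T [-0.199  0.339 -0.043] open 0.22 q [ 0.04  0.49  1.24  0.    1.42 -1.54]
side jaw_face [0.609 0.175 0.119] 0.95 px [328.4 200.3]
side handle [ 0.771 -0.269 -0.001] 0.72 px [439.9 357.5]
side handle [0.49  0.17  0.043] 0.29 px [285.3 228.5]
```

```bash
python3 -m pendant '[[[-15,17.9,0,0,5],[0,0,0,0,5]]]' | grep -E 'pos|force'
python3 -m pendant '[[[-11.3,5.3,0,0,5],[0,0,0,0,5]]]'| grep -E 'pos|force'
python3 -m pendant '[[[-10.6,2.6,0,0,5],[0,0,0,0,5]]]'| grep -E 'pos|force'
```

```text
eef_pos: [0.6804, 0.165, 0.1806]
wrist_force: [2.1, 3.9, -2.9]
eef_pos: [0.6694, 0.1708, 0.1807]
wrist_force: [1.9, 7.7, -4.1]
eef_pos: [0.6584, 0.1732, 0.1806]
wrist_force: [-0.8, 7.7, -3.0]
```

```bash
python3 -m pendant '[[[-11.7,-0.5,0,0,5],[0,0,0,0,5]]]' | grep -E 'pos|force'
python3 -m pendant '[[[-11.2,-3.5,0,0,5],[0,0,0,0,5]]]'| grep -E 'pos|force'
python3 - <<'E'
from h import *
c=cam('side'); find(c,'side',['jaw_face','bed_foot'])
c=cam('scene'); find(c,'scene',['jaw_face','bed_foot'])
E
```

```text
eef_pos: [0.648, 0.1729, 0.1807]
wrist_force: [5.7, 9.2, -6.4]
eef_pos: [0.6412, 0.1715, 0.1808]
wrist_force: [24.4, 17.7, -15.4]
side jaw_face [0.611 0.175 0.123] 0.64 px [329.1 199. ]
side bed_foot [0.486 0.171 0.047] 0.7 px [283.8 227.5]
scene jaw_face [0.615 0.174 0.118] 0.72 px [341.4 279.7]
scene bed_foot [0.485 0.169 0.04 ] 0.95 px [368.2 276.5]
```

Force jumped and the motion stalled at about 51 mm of winding, and the image puts the gap at about 147 mm, so the jaw is at its end stop. I'll release the handle and go above the near bar.

```bash
python3 -m pendant '[[[5,1,0,0,55],[0,0,0,0,55],[0,0,0,0,55],[0,0,50,0,55],[0,0,50,0,85],[0,0,20,0,85],[-30,-41,0,0,85],[-30,-41,0,0,85]]]'|grep -E 'time|pos|force|open'
python3 -m pendant '[[[-30,-41,0,0,85],[-30,-41,0,0,85],[-30,-41,0,0,85],[-30,-41,0,0,85],[-30,-41,-50,0,85],[0,0,-50,0,85],[0,0,0,0,85]]]'|grep -E 'time|pos|force|open'
cat >> h.py <<'E'
def barfit(c,z=.032,lo=150,smax=60):
    """white bars: mask, longest-edge rectangle of the top face in world at height z"""
    hsv=cv2.cvtColor(c['img'],cv2.COLOR_RGB2HSV); m=((hsv[:,:,1]<smax)&(hsv[:,:,2]>lo)).astype(np.uint8)
    for k in cv2.findContours(m,cv2.RETR_EXTERNAL,cv2.CHAIN_APPROX_NONE)[0]:
        if cv2.contourArea(k)<400: continue
        P=np.array([ray(c,*p[0],z)[:2] for p in k],np.float32); (x,y),s,a=cv2.minAreaRect(P*1000)
        if s[0]<s[1]: a+=90
        print('bar?',round(x),round(y),np.round(s),'ang',round((a+90)%180-90,1),'px',k[:,0].mean(0).round())
E
python3 - <<'E'
from h import *
st(); c=cam('wrist'); save(c,'w5'); find(c,'wrist',['bar0_mid','bar1_mid','bar2_mid','bar3_mid']); barfit(c)
c=cam('side'); barfit(c)
E
```

```text
time_s: 14.32
eef_pos: [0.5795, 0.0857, 0.2995]
wrist_force: [0.6, -0.8, 0.2]
opening: 0.997
time_s: 15.2
eef_pos: [0.4309, -0.1122, 0.2027]
wrist_force: [0.0, -0.1, 0.7]
opening: 0.994
15.2 [ 0.4309 -0.1122  0.2027] yaw [-179.7   -0.4  179.7] F [ 0.04 -0.11  0.73] T [0.018 0.037 0.037] open 0.994 q [-0.52 -0.12  1.9  -0.    1.37 -2.1 ]
wrist bar1_mid [ 0.439 -0.116  0.019] 0.68 px [319.5 214.8]
wrist bar1_mid [ 0.292 -0.198  0.016] 0.57 px [234.7  65.2]
bar? 499 153 [ 42. 180.] ang -86.4 px [562. 268.]
bar? 440 -325 [119.  31.] ang 1.2 px [120. 216.]
bar? 417 -108 [32. 78.] ang -11.3 px [327. 194.]
bar? 442 -327 [120.  32.] ang 1.3 px [304. 402.]
bar? 756 -282 [ 35. 191.] ang -90.0 px [438. 354.]
bar? 1033 -425 [361. 155.] ang 89.7 px [578. 393.]
bar? 852 50 [79. 69.] ang 89.4 px [426. 243.]
bar? 1033 416 [761. 155.] ang 89.8 px [448. 165.]
```

View pics/w5.png

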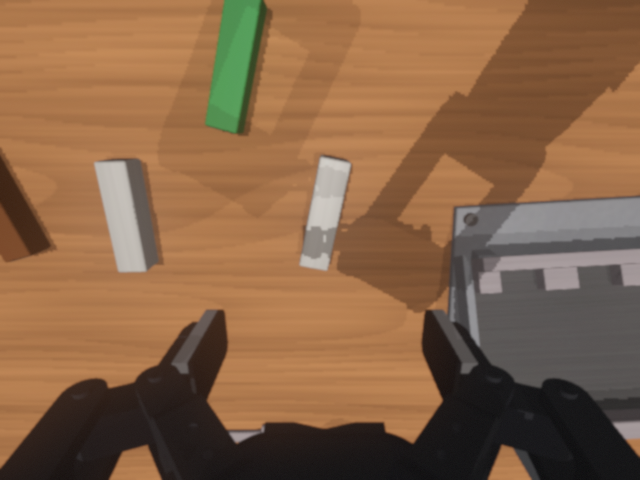

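```bash
python3 - <<'E'
from h import *
c=cam('wrist'); st()
P=[ray(c,u,v,.032) for u,v in((322,155),(351,162),(328,271),(300,265))]
m=np.mean(P,0); d=(P[2]+P[3]-P[0]-P[1])/2; print(np.round(m,4),np.linalg.norm(d),np.degrees(np.arctan2(d[1],d[0])))
for u,v in ((455,207),(640,200)): print(ray(c,u,v,0.005))
E
```

```text
15.55 [ 0.4355 -0.1135  0.2082] yaw [-1.796e+02  1.000e-01 -1.799e+02] F [-0.    0.56  0.44] T [ 0.001 -0.06  -0.008] open 0.994 q [-0.52 -0.13  1.89 -0.    1.37 -2.1 ]
[ 0.4449 -0.113   0.032 ] 0.12267067910114232 -10.803080019457651
[0.44012327 0.03525666 0.005     ]
[0.43041928 0.24317103 0.005     ]
```

```bash
python3 -m pendant '[[[6,-2,-40,-5.5,80],[0,0,-40,-5.5,80],[0,0,-50,0,80],[0,0,-50,0,80],[0,0,-20,0,80],[0,0,-15,0,80],[0,0,0,0,80]]]'
python3 - <<'E'
from h import *
st()
E
python3 -m pendant '[[[0,0,-10,0,80],[0,0,0,0,80]]]'
python3 - <<'E'
from h import *
c=cam('wrist');save(c,'w6');st()
E
```

```text
time_s: 16.42
eef_pos: [0.4403, -0.1152, -0.0087]
eef_rot: [-0.0, 0.092, 0.996, 0.0]
wrist_force: [0.3, 0.0, 0.4]
opening: 0.936
16.43 [ 0.4403 -0.1152 -0.0087] yaw [169.4  -0.  180. ] F [0.27 0.01 0.39] T [0.031 0.022 0.025] open 0.936 q [-0.52  0.22  2.04 -0.    0.88 -1.9 ]
time_s: 16.68
eef_pos: [0.4405, -0.1154, -0.0184]
eef_rot: [0.0, 0.093, 0.996, -0.0]
wrist_force: [0.9, -0.5, -0.2]
opening: 0.936
16.73 [ 0.4406 -0.1154 -0.0182] yaw [ 169.4    0.  -180. ] F [0.53 0.23 0.09] T [-0.012  0.005  0.01 ] open 0.938 q [-0.52  0.24  2.04 -0.    0.86 -1.9 ]
```

View pics/w6.png

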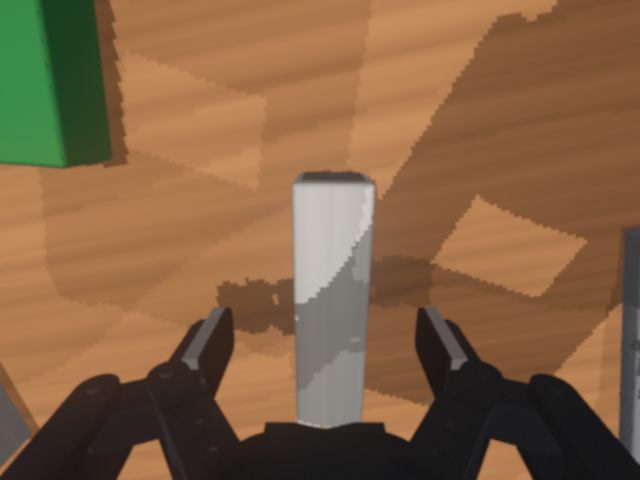

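```bash
python3 -m pendant '[[[0,2,-8,0,80],[0,0,0,0,20],[0,0,0,0,20],[0,0,0,0,20],[0,0,0,0,20],[0,0,0,0,20]]]'
python3 -m pendant '[[[0,0,20,0,20],[0,0,30,0,20],[0,0,30,0,20],[0,0,30,0,20],[0,0,0,0,20],[0,0,0,0,20],[0,0,0,0,20],[0,0,0,0,20]]]'
python3 - <<'E'
from h import *
T=[]
for i in range(5): c=cam('wrist'); o=monitor.get_obs(); T.append(np.r_[o['wrist_force'],o['torque']])
print(np.round(np.mean(T,0),3)); st(); barfit(c,.1)
E
```

```text
time_s: 17.48
eef_pos: [0.4407, -0.1135, -0.0261]
eef_rot: [0.0, 0.093, 0.996, -0.0]
wrist_force: [-1.1, 1.1, 5.9]
opening: 0.36
time_s: 18.48
eef_pos: [0.4395, -0.1129, 0.0823]
eef_rot: [-0.001, 0.093, 0.996, 0.0]
wrist_force: [-0.1, 0.1, -4.5]
opening: 0.363
[ 2.320e-01 -2.930e-01 -4.692e+00 -3.000e-02 -1.110e-01 -4.000e-03]
18.73 [ 0.4403 -0.1133  0.0834] yaw [169.4  -0.  180. ] F [ 0.13 -0.15 -4.92] T [ 0.018 -0.1    0.014] open 0.36 q [-0.51  0.05  2.   -0.    1.1  -1.9 ]
bar? 525 26 [157.   6.] ang 15.9 px [582. 371.]
bar? 466 34 [33. 31.] ang 3.7 px [608. 286.]
bar? 416 -258 [84. 22.] ang 1.2 px [ 47. 293.]
bar? 418 -109 [41. 67.] ang -11.3 px [318. 240.]
bar? 414 26 [20. 38.] ang -86.6 px [605. 199.]
```

Lifting shows weight −4.8 N and My ≈ −0.11 N·m, which puts the CoM about 23 mm towards −x. The heavy end already faces downhill, so no flip is needed. I'll carry it to the middle pocket.

```bash
python3 -m pendant '[[[0,0,40,0,20],[0,0,40,0,20],[0,0,37,0,20],[15,47,0,7,20],[15,47,0,7,20],[15,48,0,0,20],[15,48,0,0,20],[15,48,0,0,20]]]'|grep -E 'time|pos|force|open'
python3 -m pendant '[[[15,48,0,0,20],[0,0,-30,0,20],[0,0,-30,0,20],[0,0,0,0,20],[0,0,0,0,20]]]'|grep -E 'time|pos|force|open'
python3 - <<'E'
from h import *
c=cam('wrist');save(c,'w7');st(); find(c,'wrist',['bed_foot','pocket0'])
E
```

```text
time_s: 19.73
eef_pos: [0.5156, 0.1263, 0.2005]
wrist_force: [0.1, -0.6, -4.7]
opening: 0.356
time_s: 20.35
eef_pos: [0.5311, 0.1726, 0.1416]
wrist_force: [-0.2, -0.2, -4.2]
opening: 0.36
20.4 [0.5315 0.1726 0.1422] yaw [-176.7    0.2  180. ] F [ 0.27 -0.31 -4.4 ] T [ 0.051 -0.155  0.01 ] open 0.361 q [ 0.1   0.19  1.7  -0.    1.25 -1.53]
wrist bed_foot [0.487 0.165 0.046] 0.77 px [318.2 177.6]
wrist pocket0 [0.495 0.087 0.044] 0.73 px [219.7 180.8]
wrist pocket0 [0.487 0.17  0.046] 0.72 px [323.9 177.5]
wrist pocket0 [0.482 0.245 0.05 ] 0.69 px [419.  177.6]
```

View pics/w7.png

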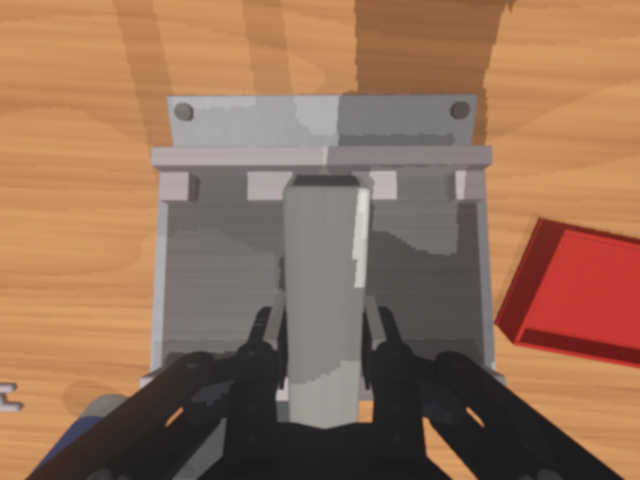

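```bash
python3 -m pendant '[[[0,0,-30,0,20],[0,0,-30,0,20],[0,0,-6,0,20],[0,0,-5,0,20],[0,0,0,0,20]]]'|grep -E 'time|pos|force|open'
python3 -m pendant '[[[0,0,-5,0,20],[0,0,0,0,20]]]'|grep -E 'time|pos|force|open'
python3 -m pendant '[[[0,0,-5,0,20],[0,0,0,0,20]]]'|grep -E 'time|pos|force|open'
```

```text
time_s: 21.12
eef_pos: [0.5312, 0.1727, 0.0706]
wrist_force: [-0.1, 1.1, -3.1]
opening: 0.363
time_s: 21.38
eef_pos: [0.5314, 0.1728, 0.0656]
wrist_force: [0.2, 0.8, -0.2]
opening: 0.359
time_s: 21.62
eef_pos: [0.5293, 0.1723, 0.0598]
wrist_force: [-5.3, -1.6, 2.5]
opening: 0.357
```

```bash
python3 -m pendant '[[[0,0,-5,0,20],[0,0,0,0,20]]]'|grep -E 'time|pos|force|open'
python3 -m pendant '[[[0,0,-5,0,20],[0,0,0,0,20]]]'|grep -E 'time|pos|force|open'
python3 -m pendant '[[[0,0,-4,0,20],[0,0,0,0,20]]]'|grep -E 'time|pos|force|open'
python3 - <<'E'
from h import *
st()
E
```

```text
time_s: 21.88
eef_pos: [0.5283, 0.1723, 0.0554]
wrist_force: [-12.9, -2.5, 9.7]
opening: 0.362
time_s: 22.12
eef_pos: [0.5286, 0.1724, 0.0548]
wrist_force: [-29.5, -5.1, 45.4]
opening: 0.364
time_s: 22.38
eef_pos: [0.5292, 0.1724, 0.0543]
wrist_force: [-40.5, -8.9, 72.2]
opening: 0.359
22.38 [0.5292 0.1724 0.0543] yaw [-176.6   -0.2 -179.9] F [-40.45  -8.93  72.23] T [-1.483  6.03  -0.368] open 0.359 q [ 0.1   0.31  1.76 -0.    1.08 -1.53]
```

```bash
python3 -m pendant '[[[0,0,9,0,20],[0,0,0,0,20]]]'|grep -E 'time|pos|force|open'
python3 - <<'E'
from h import *
c=cam('side');a=cam('scene')
cv2.imwrite('pics/p1.png',np.hstack([cv2.resize(c['img'][150:270,240:380],None,fx=3,fy=3),cv2.resize(a['img'][220:340,280:420],None,fx=3,fy=3)[:360]])[:,:799,::-1])
for n,k in(('side',c),('scene',a)): find(k,n,['bar3_mid','bar1_mid'])
E
```

```text
time_s: 22.62
eef_pos: [0.5313, 0.1729, 0.0556]
wrist_force: [-1.5, 0.6, 9.5]
opening: 0.359
side bar3_mid [ 0.442 -0.323  0.017] 0.94 px [304.1 403.9]
side bar3_mid [ 0.43  -0.463  0.014] 0.72 px [312.3 471.8]
side bar1_mid [ 0.291 -0.2    0.017] 0.89 px [226.7 366.4]
side bar1_mid [0.528 0.177 0.093] 0.86 px [298.1 211.4]
scene bar3_mid [ 0.446 -0.32   0.018] 0.9 px [247.2 218.6]
scene bar3_mid [ 0.429 -0.461  0.018] 0.71 px [220.8 203.6]
scene bar1_mid [ 0.295 -0.192  0.014] 0.86 px [307.2 212.2]
```

View pics/p1.png

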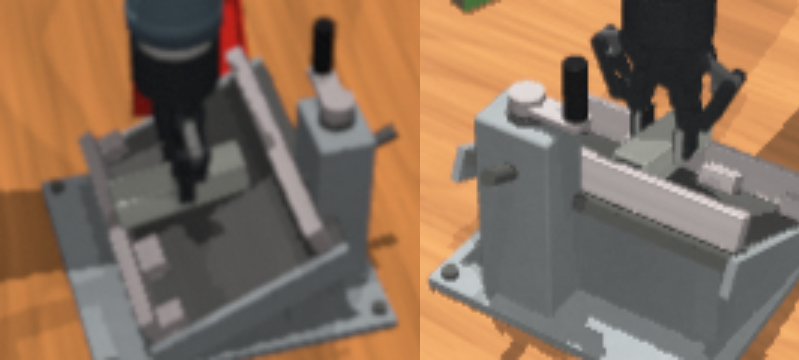

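```bash
python3 -m pendant '[[[0,0,12,0,20],[9,0,0,0,20],[0,0,0,0,20]]]'|grep -E 'time|pos|force|open'
python3 -m pendant '[[[0,0,-6,0,20],[0,0,0,0,20]]]'|grep -E 'time|pos|force|open'
python3 -m pendant '[[[0,0,-4,0,20],[0,0,0,0,20]]]'|grep -E 'time|pos|force|open'
python3 -m pendant '[[[0,0,-3,0,20],[0,0,0,0,20]]]'|grep -E 'time|pos|force|open'
```

```text
time_s: 23.3
eef_pos: [0.54, 0.1725, 0.0661]
wrist_force: [0.2, 0.6, -6.1]
opening: 0.362
time_s: 23.55
eef_pos: [0.5391, 0.1726, 0.06]
wrist_force: [-0.1, 0.6, -4.9]
opening: 0.366
time_s: 23.8
eef_pos: [0.5382, 0.1725, 0.0564]
wrist_force: [-4.5, -0.7, 1.7]
opening: 0.358
time_s: 24.05
eef_pos: [0.5376, 0.1725, 0.0532]
wrist_force: [-7.4, -1.1, 2.5]
opening: 0.361
```

```bash
python3 -m pendant '[[[0,0,-3,0,20],[0,0,0,0,20]]]'|grep -E 'time|pos|force|open'
python3 -m pendant '[[[0,0,-2,0,20],[0,0,0,0,20]]]'|grep -E 'time|pos|force|open'
```

```text
time_s: 24.3
eef_pos: [0.5375, 0.1726, 0.0504]
wrist_force: [-7.7, -0.9, 3.4]
opening: 0.354
time_s: 24.55
eef_pos: [0.5375, 0.1726, 0.0484]
wrist_force: [-7.5, -0.9, 5.6]
opening: 0.359
```

```bash
python3 -m pendant '[[[0,0,-2,0,20],[0,0,0,0,46],[0,0,0,0,46],[0,0,0,0,46],[0,0,20,0,46],[0,0,40,0,46],[0,0,60,0,80],[0,0,0,0,80]]]'|grep -E 'time|pos|force|open'
python3 - <<'E'
from h import *
c=cam('wrist');save(c,'w8');st(); find(c,'wrist',['bar3_mid','bar1_mid','bed_foot'])
for n in ('side','scene'): find(cam(n),n,['bar1_mid','bar3_mid'])
E
```

```text
time_s: 25.55
eef_pos: [0.5435, 0.1732, 0.1727]
wrist_force: [0.4, 0.2, -0.2]
opening: 0.93
25.6 [0.5415 0.1729 0.1696] yaw [-176.6    0.4  180. ] F [-0.57  0.58 -0.45] T [-0.032  0.006 -0.015] open 0.936 q [ 0.1   0.18  1.65  0.    1.3  -1.53]
wrist bar1_mid [0.538 0.167 0.089] 0.85 px [316.7 226.8]
wrist bed_foot [0.487 0.164 0.044] 0.69 px [317.4 155.4]
side bar1_mid [ 0.295 -0.199  0.017] 0.95 px [228.7 365.8]
side bar1_mid [0.535 0.175 0.084] 0.78 px [301.1 214. ]
side bar1_mid [0.654 0.174 0.229] 0.23 px [346.7 165.8]
side bar3_mid [ 0.43  -0.465  0.018] 0.61 px [312.1 471.9]
side bar3_mid [ 0.444 -0.322  0.013] 0.58 px [305.1 403.7]
scene bar1_mid [ 0.294 -0.193  0.014] 0.8 px [307.2 212. ]
scene bar1_mid [0.537 0.174 0.085] 0.76 px [359.1 274. ]
scene bar3_mid [ 0.444 -0.321  0.016] 0.97 px [247.5 218.9]
```

View pics/w8.png

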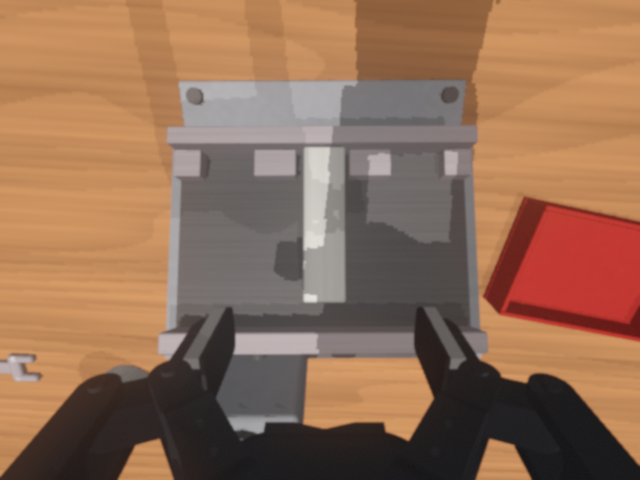

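Bar B lies flat in the middle pocket: wrist view rows 147–302, column 324, foot at the stop (bed x ≈ 0.0635, z ≈ 0.016). Next is bar A.

```bash
python3 -m pendant '[[[0,0,40,0,80],[0,0,40,0,80],[-11,-55,0,-2,80],[-11,-55,0,0,80],[-11,-55,0,0,80],[-11,-55,0,0,80],[-11,-55,0,0,80],[-11,-55,0,0,80]]]'|grep -E 'time|pos|force|open'
python3 -m pendant '[[[-11,-55,0,0,80],[-11,-55,0,0,80],[-13,-57,-40,0,80],[0,0,-40,0,80],[0,0,-20,0,80],[0,0,0,0,80],[0,0,0,0,80]]]'|grep -E 'time|pos|force|open'
python3 - <<'E'
from h import *
c=cam('wrist');st(); find(c,'wrist',['bar3_mid','bar1_mid']); barfit(c)
E
```

```text
time_s: 27.05
eef_pos: [0.4727, -0.159, 0.2465]
wrist_force: [0.8, 0.5, 0.2]
opening: 0.943
time_s: 27.92
eef_pos: [0.4404, -0.318, 0.1523]
wrist_force: [-0.0, 0.5, 0.3]
opening: 0.936
27.98 [ 0.4407 -0.3182  0.1527] yaw [-1.786e+02  1.000e-01 -1.799e+02] F [-0.21 -0.24 -0.24] T [-0.019  0.007  0.017] open 0.934 q [-0.84  0.15  1.73  0.    1.26 -2.44]
wrist bar3_mid [ 0.43  -0.461  0.011] 0.88 px [173.3 202.4]
wrist bar3_mid [ 0.438 -0.321  0.018] 0.62 px [320.7 215.8]
wrist bar1_mid [ 0.444 -0.322  0.02 ] 0.69 px [319.7 222.3]
wrist bar1_mid [ 0.295 -0.198  0.018] 0.68 px [476.2  47.6]
bar? 490 -324 [20. 31.] ang -88.6 px [316. 274.]
bar? 419 -325 [75. 32.] ang 1.0 px [316. 196.]
```

```bash
python3 -m pendant '[[[-2,-7,-50,0,80],[0,0,-50,0,80],[0,0,-40,0,80],[0,0,-25,0,80],[0,0,-13,0,80],[0,0,0,0,80]]]'|grep -E 'time|pos|force|open'
python3 -m pendant '[[[0,0,0,0,20],[0,0,0,0,20],[0,0,0,0,20],[0,0,0,0,20],[0,0,0,0,20]]]'|grep -E 'time|pos|force|open'
python3 -m pendant '[[[0,0,20,0,20],[0,0,30,0,20],[0,0,30,0,20],[0,0,30,0,20],[0,0,0,0,20],[0,0,0,0,20],[0,0,0,0,20],[0,0,0,0,20]]]'|grep -E 'time|pos|force|open'
python3 - <<'E'
from h import *
T=[]
for i in range(5): c=cam('wrist'); o=monitor.get_obs(); T.append(np.r_[o['wrist_force'],o['torque']])
print(np.round(np.mean(T,0),3)); st(); barfit(c,.1+.04); find(c,'wrist',['bar1_mid','bar3_mid'])
E
```

```text
time_s: 28.82
eef_pos: [0.438, -0.3246, -0.0267]
wrist_force: [0.1, -0.8, 0.0]
opening: 0.938
time_s: 29.45
eef_pos: [0.4386, -0.3253, -0.0255]
wrist_force: [-0.8, 1.0, 5.2]
opening: 0.358
time_s: 30.45
eef_pos: [0.4372, -0.3239, 0.0819]
wrist_force: [0.2, -0.4, -7.0]
opening: 0.363
[ 0.158  0.017 -5.712 -0.019  0.158 -0.008]
30.7 [ 0.4378 -0.3246  0.0831] yaw [-178.6   -0.   180. ] F [ 0.33  0.12 -5.69] T [-0.002  0.207 -0.006] open 0.357 q [-0.86  0.24  1.77  0.    1.13 -2.45]
bar? 479 -332 [19. 11.] ang 74.9 px [304. 416.]
bar? 403 -325 [46. 31.] ang 1.4 px [321. 252.]
wrist bar1_mid [ 0.292 -0.197  0.013] 0.75 px [530.5  27.4]
wrist bar3_mid [ 0.431 -0.459  0.014] 0.63 px [146.2 228.5]
wrist bar3_mid [ 0.438 -0.324  0.126] 0.58 px [325.5 320.3]
```

Bar A weighs about 0.58 kg and My = +0.158 N·m, so its heavy end is at +x and it needs a half turn. I'll lift it and turn it on the way to the left pocket.

```bash
python3 -m pendant '[[[0,0,50,0,20],[0,0,50,0,20],[0,0,47,0,20],[5.6,32,0,-10,20],[5.6,32,0,-10,20],[5.6,32,0,-10,20],[5.6,32,0,-10,20],[5.6,32,0,-10,20]]]'|grep -E 'time|pos|force|open'
python3 -m pendant '[[[5.6,32,0,-10,20],[5.6,32,0,-10,20],[5.6,32,0,-10,20],[5.6,32,0,-10,20],[5.6,32,0,-10,20],[5.6,32,0,-10,20],[5.6,32,0,-10,20],[5.6,32,0,-10,20]]]'|grep -E 'time|pos|force|open'
python3 -m pendant '[[[5.6,32,0,-10,20],[5.6,32,0,-10,20],[5.6,32,0,-10,20],[5.6,32,0,-10,20],[5.6,31,0,-8,20],[0,0,-40,0,20],[0,0,0,0,20],[0,0,0,0,20]]]'|grep -E 'time|pos|force|open'
python3 - <<'E'
from h import *
st()
for n in ('wrist','side','scene'): find(cam(n),n,['bar1_mid','bar3_mid','pocket0'])
E
```

```text
time_s: 31.8
eef_pos: [0.4659, -0.1634, 0.2303]
wrist_force: [0.5, 0.1, -6.0]
opening: 0.362
time_s: 32.8
eef_pos: [0.5108, 0.0926, 0.2304]
wrist_force: [0.9, -0.3, -5.5]
opening: 0.361
time_s: 33.8
eef_pos: [0.5391, 0.2502, 0.1912]
wrist_force: [0.1, 0.4, -5.8]
opening: 0.357
33.8 [0.5391 0.2502 0.1912] yaw [   3.4   -0.  -180. ] F [ 0.07  0.36 -5.77] T [ 0.038 -0.222  0.053] open 0.357 q [ 0.24  0.22  1.56 -0.    1.36  1.75]
wrist bar1_mid [0.536 0.155 0.083] 0.75 px [432.1 233. ]
wrist bar1_mid [0.531 0.249 0.236] 0.63 px [326.2 332.4]
wrist bar3_mid [0.53  0.248 0.235] 0.66 px [327.2 330.9]
wrist bar3_mid [ 0.591  0.461 -0.001] 0.4 px [124.9 142. ]
wrist pocket0 [0.488 0.169 0.046] 0.96 px [400.3 266.1]
wrist pocket0 [0.49  0.09  0.046] 0.74 px [478.1 268.3]
side bar1_mid [ 0.292 -0.198  0.015] 0.64 px [227.4 366.1]
side bar3_mid [0.541 0.254 0.234] 0.89 px [296.1 150.8]
side bar3_mid [ 0.43  -0.462  0.017] 0.64 px [311.9 470.7]
side pocket0 [0.482 0.248 0.044] 0.87 px [277.6 209.1]
side pocket0 [0.493 0.091 0.045] 0.81 px [291.7 249.1]
side pocket0 [0.488 0.17  0.041] 0.76 px [284.9 229.2]
scene bar1_mid [0.538 0.164 0.083] 0.77 px [355.7 273.2]
scene bar1_mid [ 0.296 -0.19   0.014] 0.6 px [307.5 212.5]
scene bar1_mid [0.658 0.172 0.234] 0.27 px [329.5 248.6]
scene bar3_mid [ 0.428 -0.46   0.019] 0.86 px [221.4 203.1]
scene bar3_mid [0.539 0.255 0.234] 0.68 px [390.1 236.5]
scene bar3_mid [0.483 0.169 0.042] 0.68 px [368.4 275.5]
scene pocket0 [0.482 0.244 0.045] 0.95 px [393.5 285.1]
scene pocket0 [0.485 0.169 0.042] 0.94 px [368.  275.9]
scene pocket0 [0.496 0.09  0.046] 0.85 px [341.5 265.8]
```

```bash
python3 - <<'E'
from h import *
a=cam('wrist');b=cam('scene');c=cam('side')
L=cv2.resize(a['img'],(520,390)); 
S=cv2.resize(b['img'][220:340,280:420],None,fx=2,fy=2)[:,:280]; T=cv2.resize(c['img'][150:270,240:380],None,fx=2,fy=2)
I=np.zeros((480,800,3),np.uint8); I[:390,:520]=L; I[:240,520:800]=S; I[240:480,520:800]=T
cv2.imwrite('pics/m1.png',I[:,:,::-1])
E
```

```text
(no output)
```

View pics/m1.png

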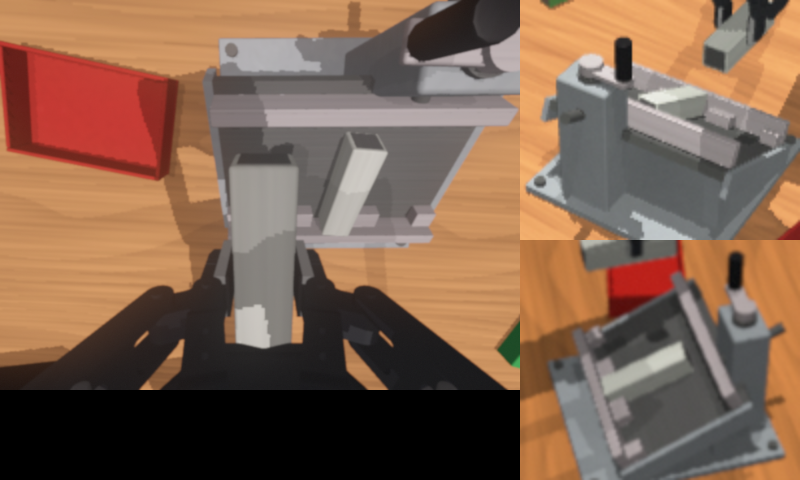

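Bar B has been knocked: its foot is still in the middle pocket, but its upper end has swung towards −y. Bar A goes down first, then I'll squeeze B straight.

```bash
python3 -m pendant '[[[1,-2,-40,0,20],[0,0,-40,0,20],[0,0,-20,0,20],[0,0,-15,0,20],[0,0,-5,0,20],[0,0,0,0,20]]]'|grep -E 'time|pos|force|open'
python3 -m pendant '[[[0,0,-5,0,20],[0,0,0,0,20]]]'|grep -E 'pos|force|open'
python3 -m pendant '[[[0,0,-5,0,20],[0,0,0,0,20]]]'|grep -E 'pos|force|open'
python3 -m pendant '[[[0,0,-4,0,20],[0,0,0,0,20]]]'|grep -E 'pos|force|open'
```

```text
time_s: 35.3
eef_pos: [0.54, 0.2486, 0.0714]
wrist_force: [-1.6, -0.9, -4.2]
opening: 0.361
eef_pos: [0.5388, 0.2486, 0.0665]
wrist_force: [-8.3, -1.6, 2.0]
opening: 0.358
eef_pos: [0.5378, 0.2486, 0.0612]
wrist_force: [-12.4, -2.0, 2.5]
opening: 0.362
eef_pos: [0.5379, 0.2487, 0.0571]
wrist_force: [-9.6, -1.1, 2.1]
opening: 0.361
```

```bash
python3 -m pendant '[[[0,0,-3,0,20],[0,0,0,0,20]]]'|grep -E 'pos|force|open'
python3 -m pendant '[[[0,0,-3,0,20],[0,0,0,0,20]]]'|grep -E 'pos|force|open'
python3 -m pendant '[[[0,0,-2,0,20],[0,0,0,0,20]]]'|grep -E 'pos|force|open'
```

```text
eef_pos: [0.5383, 0.2489, 0.0544]
wrist_force: [-11.4, -1.0, 1.7]
opening: 0.358
eef_pos: [0.5386, 0.249, 0.0515]
wrist_force: [-9.5, -0.3, 3.6]
opening: 0.36
eef_pos: [0.5388, 0.249, 0.0497]
wrist_force: [-9.3, -0.0, 2.8]
opening: 0.357
```

```bash
python3 -m pendant '[[[0,0,-2,0,20],[0,0,0,0,46],[0,0,0,0,46],[0,0,0,0,46],[0,0,20,0,46],[0,0,40,0,46],[0,-38,60,0,70],[0,-38,20,0,70]]]'|grep -E 'time|pos|force|open'
cat >> h.py <<'E'
def bedfit(c,lo=120,smax=50,foot=(.4856,.170,.0438),yaw=3.3,h=.032):
    a,y=np.radians(25),np.radians(yaw); X=np.array([np.cos(a)*np.cos(y),np.cos(a)*np.sin(y),np.sin(a)]); Y=np.array([-np.sin(y),np.cos(y),0]); Z=np.cross(X,Y)
    F=np.array(foot); v,u=np.mgrid[0:480,0:640]; d=np.stack([(u-c['cx'])/c['f'],(v-c['cy'])/c['f'],np.ones_like(u)],-1)@c['R'].T
    P=c['o']+d*(((F+h*Z-c['o'])@Z)/(d@Z))[...,None]; bx,by=(P-F)@X,(P-F)@Y
    hsv=cv2.cvtColor(c['img'],cv2.COLOR_RGB2HSV); rgb=c['img'].astype(int)
    m=((rgb[:,:,1]>=rgb[:,:,0])&(hsv[:,:,2]>lo)&(hsv[:,:,1]<smax)&(bx>-.005)&(bx<.14)&(abs(by)<.12)).astype(np.uint8)
    m=cv2.morphologyEx(m,cv2.MORPH_OPEN,np.ones((3,3)))
    n,l,s,_=cv2.connectedComponentsWithStats(m)
    for i in range(1,n):
        if s[i,4]<150: continue
        q=np.c_[bx[l==i],by[l==i]].astype(np.float32)*1000; (x,yy),sz,an=cv2.minAreaRect(q)
        if sz[0]<sz[1]: an+=90
        print('bed comp x',round(x),'y',round(yy),np.round(sz),'ang',round((an+90)%180-90,1),'n',s[i,4])
E
python3 - <<'E'
from h import *
st()
for n in ('wrist','side','scene'):
    c=cam(n); save(c,'k_'+n); print(n); bedfit(c); find(c,n,['bar1_mid','bar3_mid'])
E
```

```text
time_s: 37.8
eef_pos: [0.5421, 0.1769, 0.1847]
wrist_force: [0.6, 0.2, -0.7]
opening: 0.817
37.8 [0.5421 0.1769 0.1847] yaw [   3.5   -0.5 -180. ] F [ 0.55  0.22 -0.7 ] T [-0.034 -0.004 -0.008] open 0.817 q [ 0.11  0.17  1.64 -0.    1.33  1.62]
wrist
wrist bar1_mid [0.537 0.158 0.088] 0.96 px [346.8 234.6]
wrist bar1_mid [ 0.293 -0.198  0.015] 0.63 px [603.7 415.1]
wrist bar3_mid [0.536 0.25  0.092] 0.78 px [235.8 231.4]
wrist bar3_mid [0.658 0.132 0.225] 0.26 px [468.8  31. ]
side
bed comp x 69 y 72 [117.  35.] ang 2.0 n 299
bed comp x 65 y -14 [ 36. 119.] ang -4.4 n 371
side bar1_mid [ 0.292 -0.199  0.018] 0.95 px [227.1 365.9]
side bar1_mid [0.535 0.165 0.082] 0.73 px [301.7 217.1]
side bar3_mid [0.541 0.253 0.089] 0.86 px [297.7 192.9]
side bar3_mid [ 0.433 -0.463  0.015] 0.68 px [313.7 471.1]
side bar3_mid [0.654 0.174 0.231] 0.56 px [346.7 165.4]
scene
bed comp x 76 y 14 [ 75. 128.] ang -4.4 n 330
bed comp x 77 y 92 [124.  56.] ang 0.2 n 282
scene bar1_mid [0.539 0.16  0.083] 0.73 px [354.2 272.8]
scene bar1_mid [ 0.295 -0.192  0.014] 0.73 px [307.3 212.2]
scene bar3_mid [ 0.428 -0.46   0.018] 0.82 px [221.4 203.5]
scene bar3_mid [0.541 0.252 0.089] 0.78 px [385.  285.1]
```

```bash
python3 -m pendant '[[[2,-7,-40,0,70],[0,0,-40,0,70],[0,0,-30,0,70],[0,0,-13,0,70],[0,0,-8,0,70],[0,0,0,0,70]]]'|grep -E 'time|pos|force|open'
python3 -m pendant '[[[0,0,0,0,36],[0,0,0,0,33],[0,0,0,0,33],[0,0,0,0,33],[0,0,0,0,33]]]'|grep -E 'time|pos|force|open'
```

```text
time_s: 39.0
eef_pos: [0.5419, 0.1702, 0.0483]
wrist_force: [0.0, -0.3, 0.1]
opening: 0.82
time_s: 39.62
eef_pos: [0.5424, 0.1696, 0.0486]
wrist_force: [1.7, -4.2, 2.3]
opening: 0.389
```

```bash
python3 -m pendant '[[[0,0,0,0,28],[0,0,0,0,28],[0,0,0,0,28],[0,2,0,0,28],[0,0,0,0,28],[0,0,0,0,46],[0,0,0,0,46],[0,0,0,0,46]]]'|grep -E 'time|pos|force|open'
python3 -m pendant '[[[0,0,20,0,46],[0,0,40,0,46],[0,0,60,0,70],[0,0,30,0,70],[0,0,0,0,70]]]'|grep -E 'time|pos|force|open'
python3 - <<'E'
from h import *
st()
for n in ('wrist','side','scene'):
    c=cam(n); save(c,'l_'+n); print(n); bedfit(c); find(c,n,['bar1_mid','bar3_mid'])
    if n=='wrist': a=c
    elif n=='side': s=c
    else: b=c
I=np.zeros((480,800,3),np.uint8); I[:390,:520]=cv2.resize(a['img'],(520,390)); I[:240,520:800]=cv2.resize(b['img'][220:340,280:420],None,fx=2,fy=2); I[240:480,520:800]=cv2.resize(s['img'][150:270,240:380],None,fx=2,fy=2)
cv2.imwrite('pics/m2.png',I[:,:,::-1])
E
```

```text
time_s: 40.62
eef_pos: [0.5411, 0.1723, 0.0476]
wrist_force: [-0.9, 0.2, 0.1]
opening: 0.537
time_s: 41.25
eef_pos: [0.5435, 0.1724, 0.2013]
wrist_force: [-0.0, 0.8, 0.2]
opening: 0.819
41.25 [0.5435 0.1724 0.2013] yaw [   3.4   -0.3 -180. ] F [-0.03  0.77  0.21] T [-0.022  0.011  0.021] open 0.819 q [0.1  0.16 1.62 0.   1.36 1.61]
wrist
wrist bar1_mid [ 0.293 -0.197  0.015] 0.9 px [590.1 405.2]
wrist bar3_mid [0.535 0.249 0.091] 0.69 px [237.3 227.6]
side
bed comp x 70 y 72 [116.  35.] ang 0.9 n 312
bed comp x 64 y -8 [118.  34.] ang 0.7 n 351
side bar1_mid [ 0.293 -0.199  0.016] 0.61 px [228.  366.4]
side bar1_mid [0.532 0.175 0.08 ] 0.57 px [300.2 215.1]
side bar3_mid [0.541 0.251 0.085] 0.95 px [297.8 194.3]
side bar3_mid [ 0.43  -0.464  0.014] 0.84 px [312.3 472.1]
scene
bed comp x 74 y 17 [130.  62.] ang 0.9 n 271
bed comp x 78 y 91 [125.  55.] ang 1.5 n 284
scene bar1_mid [ 0.296 -0.191  0.013] 0.76 px [307.5 212.6]
scene bar1_mid [0.536 0.17  0.082] 0.71 px [358.1 273.9]
scene bar3_mid [0.539 0.249 0.089] 0.82 px [384.2 284.3]
scene bar3_mid [ 0.427 -0.46   0.021] 0.82 px [221.3 202.7]
```

View pics/m2.png

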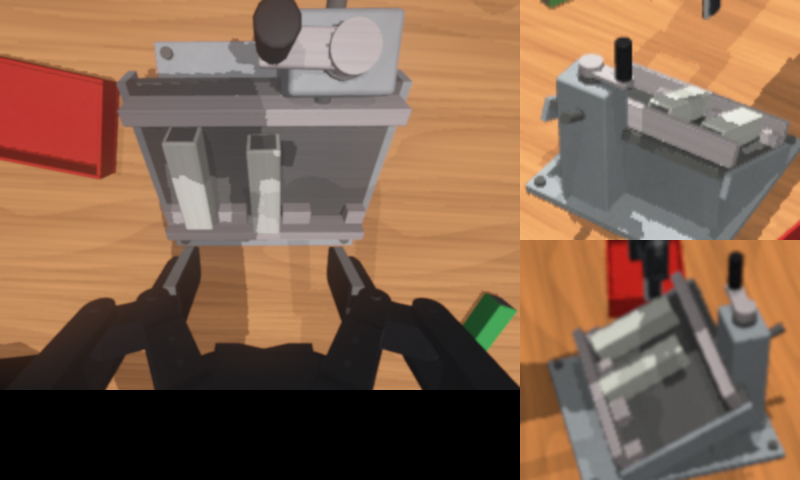

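Both bars are in line in their pockets: B at bed x ≈ 0.06, and A about 0.07, a few mm short of the stop, where the jaw will push it. Now I'll find the handle for closing.

```bash
python3 - <<'E'
from h import *
for n in ('wrist','side','scene'):
    c=cam(n); find(c,n,['handle','crank_axis','jaw_face'],k=2)
E
```

```text
wrist handle [0.652 0.173 0.233] 0.69 px [339.8  41.2]
wrist crank_axis [0.655 0.13  0.23 ] 0.86 px [452.1  42.7]
wrist crank_axis [0.611 0.175 0.121] 0.49 px [325.3 141.1]
wrist jaw_face [0.609 0.174 0.121] 0.74 px [326.6 144.7]
side handle [0.657 0.175 0.231] 0.44 px [347.5 165. ]
side crank_axis [0.658 0.131 0.23 ] 0.6 px [352.4 176.1]
side crank_axis [0.489 0.169 0.038] 0.18 px [285.1 230. ]
side jaw_face [0.613 0.174 0.122] 0.83 px [330.  199.4]
scene handle [0.657 0.171 0.233] 0.52 px [329.6 248.3]
scene crank_axis [0.654 0.127 0.229] 0.62 px [314.6 242.4]
scene jaw_face [0.611 0.174 0.118] 0.94 px [342.5 278.6]
```

```bash
python3 -m pendant '[[[0,0,50,0,50],[0,0,45,0,50],[37,0,0,0,50],[37,0,0,0,50],[37,0,0,0,50],[0,0,0,0,50],[0,0,0,0,50]]]'|grep -E 'time|pos|force|open'
python3 - <<'E'
from h import *
c=cam('wrist'); find(c,'wrist',['handle','crank_axis'],k=1); st()
a=cam('side');b=cam('scene')
I=np.zeros((480,800,3),np.uint8); I[:390,:520]=cv2.resize(c['img'],(520,390)); I[:300,520:800]=cv2.resize(b['img'][180:280,280:373],(280,300)); I[300:480,520:800]=cv2.resize(a['img'][110:200,300:440],None,fx=2,fy=2)
cv2.imwrite('pics/m3.png',I[:,:,::-1])
E
```

```text
time_s: 43.18
eef_pos: [0.6521, 0.172, 0.2926]
wrist_force: [-1.3, 0.3, -1.3]
opening: 0.586
wrist handle [0.652 0.171 0.232] 0.91 px [325.6 240.3]
wrist crank_axis [0.656 0.13  0.229] 0.73 px [381.  237.3]
43.33 [0.652  0.1722 0.2937] yaw [   3.4   -0.  -180. ] F [ 0.42 -0.22  0.39] T [ 0.028 -0.029 -0.003] open 0.582 q [0.08 0.34 1.21 0.   1.59 1.59]
```

```bash
python3 -m pendant '[[[0,0,-30,0,50],[0,0,-30,0,50],[0,0,-30,0,50],[0,0,-22,0,50],[0,0,0,0,5],[0,0,0,0,5],[0,0,0,0,5],[0,0,0,0,5]]]'
python3 - <<'E'
from h import *
st()
E
```

```text
time_s: 44.42
eef_pos: [0.6527, 0.1733, 0.1821]
eef_rot: [-0.001, 1.0, 0.03, 0.0]
wrist_force: [-1.1, 5.7, -2.6]
opening: 0.217
44.42 [0.6527 0.1733 0.1821] yaw [ 3.400e+00 -1.000e-01 -1.799e+02] F [-1.14  5.72 -2.57] T [0.75  0.135 0.014] open 0.217 q [0.08 0.41 1.34 0.   1.39 1.59]
```

```bash
python3 -m pendant '[[[22.9,-4,0,0,5],[17.9,-15,0,0,5],[7.9,-21.9,0,0,5],[0,0,0,0,5]]]'|grep -E 'time|pos|force|open'
python3 -m pendant '[[[-4,-22.9,0,0,5],[-15,-17.9,0,0,5],[-21.9,-7.9,0,0,5],[-22.9,4,0,0,5],[-17.9,15,0,0,5],[0,0,0,0,5]]]'|grep -E 'time|pos|force|open'
python3 - <<'E'
from h import *
for n in ('side','scene'):
    c=cam(n); bedfit(c); find(c,n,['jaw_face','bar1_mid','bar3_mid'],k=3)
E
```

```text
time_s: 44.92
eef_pos: [0.6992, 0.1288, 0.1819]
wrist_force: [-10.9, -2.1, 2.8]
opening: 0.217
time_s: 45.68
eef_pos: [0.6183, 0.1013, 0.182]
wrist_force: [-5.2, -2.8, 0.0]
opening: 0.219
bed comp x 72 y 74 [118.  30.] ang 0.7 n 301
bed comp x 64 y -6 [118.  38.] ang 3.5 n 367
side jaw_face [0.601 0.174 0.115] 0.87 px [325.5 202.1]
side bar1_mid [ 0.289 -0.2    0.018] 0.9 px [225.9 366.5]
side bar1_mid [0.535 0.173 0.082] 0.76 px [301.2 214.9]
side bar3_mid [0.538 0.25  0.089] 0.77 px [296.9 193.6]
side bar3_mid [ 0.431 -0.462  0.017] 0.72 px [312.6 470.6]
bed comp x 71 y 19 [126.  63.] ang 1.7 n 265
bed comp x 76 y 92 [ 56. 119.] ang -0.2 n 264
scene jaw_face [0.597 0.173 0.115] 0.74 px [345.3 276.6]
scene bar1_mid [0.537 0.172 0.085] 0.79 px [358.7 273.6]
scene bar1_mid [ 0.293 -0.191  0.014] 0.5 px [308.  212.1]
scene bar3_mid [ 0.428 -0.461  0.019] 0.7 px [221. 203.]
```

```bash
python3 -m pendant '[[[-7.9,21.9,0,0,5],[0,0,0,0,5]]]'|grep -E 'time|pos|force|open'
python3 -m pendant '[[[4,22.9,0,0,5],[0,0,0,0,5]]]'|grep -E 'time|pos|force|open'
python3 -m pendant '[[[15,17.9,0,0,5],[0,0,0,0,5],[0,0,0,0,5]]]'|grep -E 'time|pos|force|open'
python3 - <<'E'
from h import *
for n in ('side','scene'):
    c=cam(n); bedfit(c); find(c,n,['jaw_face','bar1_mid','bar3_mid'],k=3)
E
```

```text
time_s: 46.32
eef_pos: [0.6095, 0.1233, 0.182]
wrist_force: [-13.1, -0.6, 5.3]
opening: 0.221
time_s: 46.58
eef_pos: [0.6141, 0.1487, 0.182]
wrist_force: [-11.3, 7.7, 3.1]
opening: 0.216
time_s: 46.95
eef_pos: [0.631, 0.1668, 0.182]
wrist_force: [-5.0, 10.7, 0.0]
opening: 0.221
bed comp x 68 y 71 [116.  35.] ang 1.2 n 305
bed comp x 63 y -7 [117.  35.] ang 2.1 n 386
side jaw_face [0.597 0.175 0.115] 0.56 px [324.  201.9]
side bar1_mid [0.533 0.175 0.079] 0.59 px [300.4 215.3]
side bar1_mid [ 0.294 -0.2    0.016] 0.58 px [228.2 366.8]
side bar3_mid [ 0.432 -0.462  0.014] 0.76 px [312.9 470.9]
side bar3_mid [0.537 0.251 0.088] 0.71 px [296.3 193.9]
side bar3_mid [ 0.594  0.456 -0.001] 0.57 px [302.6 169.2]
bed comp x 69 y 17 [123.  62.] ang 4.6 n 259
bed comp x 72 y 91 [116.  55.] ang 1.7 n 252
scene jaw_face [0.595 0.174 0.113] 0.86 px [346.1 276.9]
scene jaw_face [0.495 0.09  0.044] 0.32 px [341.5 266.3]
scene bar1_mid [0.538 0.171 0.084] 0.73 px [358.  273.8]
scene bar1_mid [ 0.295 -0.19   0.016] 0.59 px [307.7 211.7]
scene bar3_mid [ 0.427 -0.46   0.017] 0.8 px [221.6 203.4]
scene bar3_mid [0.536 0.251 0.087] 0.57 px [385.4 284.5]
```

```bash
python3 -m pendant '[[[0,0,0,0,5],[21.9,7.9,0,0,5],[0,0,0,0,5],[0,0,0,0,5]]]'|grep -E 'time|pos|force|open'
python3 -m pendant '[[[11.7,-0.5,0,0,5],[0,0,0,0,5]]]'|grep -E 'time|pos|force|open'
python3 -m pendant '[[[11.2,-3.5,0,0,5],[0,0,0,0,5]]]'|grep -E 'time|pos|force|open'
python3 - <<'E'
from h import *
for n in ('side','scene'):
    c=cam(n); bedfit(c); find(c,n,['jaw_face','bar1_mid','bar3_mid'],k=3)
E
```

```text
time_s: 47.85
eef_pos: [0.6543, 0.1733, 0.1821]
wrist_force: [2.0, 6.1, -1.8]
opening: 0.22
time_s: 48.1
eef_pos: [0.6663, 0.1717, 0.182]
wrist_force: [3.2, 5.4, -0.4]
opening: 0.215
time_s: 48.35
eef_pos: [0.6774, 0.1669, 0.1819]
wrist_force: [2.4, 0.6, 2.6]
opening: 0.221
bed comp x 63 y 74 [111.  29.] ang 1.4 n 270
bed comp x 63 y -8 [115.  34.] ang 1.3 n 381
side jaw_face [0.592 0.175 0.111] 0.86 px [321.8 203.5]
side bar1_mid [0.533 0.174 0.083] 0.73 px [300.4 214.6]
side bar1_mid [ 0.292 -0.199  0.016] 0.67 px [227.2 366.3]
side bar3_mid [0.534 0.253 0.087] 0.83 px [295.2 193.9]
side bar3_mid [ 0.43  -0.463  0.016] 0.67 px [312.1 471.3]
side bar3_mid [0.656 0.128 0.226] 0.21 px [352.  178.3]
bed comp x 68 y 17 [122.  61.] ang 4.6 n 254
bed comp x 69 y 91 [119.  55.] ang 1.7 n 256
scene bar1_mid [ 0.294 -0.192  0.017] 0.57 px [307.4 211.3]
scene bar1_mid [0.482 0.242 0.044] 0.35 px [392.6 285.4]
scene bar3_mid [ 0.426 -0.46   0.017] 0.71 px [221.8 203.5]
scene bar3_mid [0.534 0.252 0.088] 0.59 px [386.3 284.2]
```

```bash
python3 -m pendant '[[[9.9,-6.3,0,0,5],[0,0,0,0,5]]]'|grep -E 'time|pos|force|open'
python3 -m pendant '[[[8,-8.7,0,0,5],[0,0,0,0,5]]]'|grep -E 'time|pos|force|open'
```

```text
time_s: 49.0
eef_pos: [0.6857, 0.1605, 0.1819]
wrist_force: [1.1, -1.4, 5.4]
opening: 0.218
time_s: 49.25
eef_pos: [0.693, 0.1512, 0.1818]
wrist_force: [-2.4, -3.9, 8.3]
opening: 0.219
```

```bash
python3 -m pendant '[[[5.4,-10.4,0,0,5],[0,0,0,0,5]]]'|grep -E 'time|pos|force|open'
```

```text
time_s: 49.5
eef_pos: [0.6974, 0.1409, 0.1818]
wrist_force: [-6.4, -3.1, 9.0]
opening: 0.22
```

```bash
python3 -m pendant '[[[2.5,-11.5,0,0,5],[0,0,0,0,5]]]'|grep -E 'time|pos|force|open'
python3 - <<'E'
from h import *
for n in ('side','scene'):
    c=cam(n); bedfit(c); find(c,n,['jaw_face','bar1_mid','bar3_mid'],k=3)
E
```

```text
time_s: 49.75
eef_pos: [0.699, 0.132, 0.1818]
wrist_force: [-8.5, 4.2, 11.0]
opening: 0.213
bed comp x 62 y 74 [116.  30.] ang 0.4 n 299
bed comp x 62 y -6 [115.  33.] ang 3.4 n 323
side jaw_face [0.592 0.176 0.112] 0.94 px [322.  202.9]
side jaw_face [0.653 0.13  0.229] 0.29 px [350.5 177. ]
side bar1_mid [ 0.293 -0.201  0.016] 0.91 px [228.  367.1]
side bar1_mid [0.533 0.173 0.081] 0.81 px [300.7 215.3]
side bar3_mid [ 0.431 -0.46   0.015] 0.61 px [312.5 469.7]
side bar3_mid [0.532 0.248 0.084] 0.6 px [294.9 195.9]
bed comp x 70 y 8 [124.  57.] ang 22.1 n 237
bed comp x 66 y 91 [119.  55.] ang 1.7 n 250
scene jaw_face [0.59  0.175 0.109] 0.65 px [347.8 277.2]
scene bar1_mid [0.534 0.174 0.082] 0.64 px [359.9 274.1]
scene bar1_mid [0.703 0.13  0.232] 0.36 px [302.4 252.1]
scene bar3_mid [ 0.428 -0.462  0.018] 0.75 px [221.  203.2]
scene bar3_mid [0.487 0.169 0.041] 0.73 px [367.8 276.5]
scene bar3_mid [0.532 0.251 0.087] 0.51 px [386.4 283.6]
```

```bash
python3 -m pendant '[[[0.2,-4,0,0,5],[0,0,0,0,5]]]'|grep -E 'pos|force|open'
python3 -m pendant '[[[0,-4,0,0,5],[0,0,0,0,5]]]'|grep -E 'pos|force|open'
```

```text
eef_pos: [0.6992, 0.1297, 0.1817]
wrist_force: [-7.7, 7.8, 9.8]
opening: 0.22
eef_pos: [0.6992, 0.1274, 0.1817]
wrist_force: [-6.9, 12.3, 9.4]
opening: 0.215
```

```bash
python3 -m pendant '[[[0,0,0,0,5],[0,2,0,0,50],[0,0,0,0,50],[0,0,0,0,50],[0,0,40,0,50],[0,0,50,0,50],[0,0,50,0,50],[-20,-40,0,0,50]]]'|grep -E 'time|pos|force|open'
python3 -m pendant '[[[-40,-40,20,0,50],[-40,-40,20,0,50],[-40,-40,0,0,50],[0,0,0,0,50],[0,0,0,0,50],[0,0,0,0,50]]]'|grep -E 'time|pos|force|open'
python3 - <<'E'
from h import *
C={}
for n in ('side','scene','wrist'):
    c=C[n]=cam(n); print(n); bedfit(c); find(c,n,['jaw_face','bar1_mid','bar3_mid','bed_foot'],k=3)
I=np.hstack([cv2.resize(C['side']['img'][150:270,240:380],(400,343)),cv2.resize(C['scene']['img'][220:340,280:420],(400,343))])
cv2.imwrite('pics/fin.png',I[:,:,::-1])
E
```

```text
time_s: 51.65
eef_pos: [0.6841, 0.086, 0.327]
wrist_force: [0.8, -0.4, -0.2]
opening: 0.587
time_s: 52.4
eef_pos: [0.5621, -0.0344, 0.3607]
wrist_force: [0.5, -0.0, 0.5]
opening: 0.588
side
bed comp x 62 y 71 [115.  36.] ang 0.5 n 363
bed comp x 62 y -2 [ 38. 116.] ang -1.5 n 387
side jaw_face [0.59  0.174 0.112] 0.73 px [321.5 203.6]
side bar1_mid [ 0.294 -0.198  0.017] 0.87 px [227.9 365.5]
side bar1_mid [0.536 0.175 0.081] 0.74 px [301.7 214.8]
side bar1_mid [0.657 0.129 0.227] 0.41 px [352.5 177.6]
side bar3_mid [0.531 0.251 0.085] 0.92 px [294.4 195. ]
side bar3_mid [ 0.43  -0.463  0.016] 0.91 px [312.4 471.5]
side bed_foot [0.486 0.173 0.044] 0.66 px [283.8 227.6]
side bed_foot [0.533 0.172 0.08 ] 0.51 px [300.7 215.9]
scene
bed comp x 66 y 13 [118.  60.] ang 10.7 n 239
bed comp x 65 y 91 [117.  55.] ang 1.7 n 249
scene jaw_face [0.591 0.173 0.109] 0.63 px [346.8 277.2]
scene bar1_mid [ 0.294 -0.193  0.011] 0.81 px [307.2 212.6]
scene bar1_mid [0.537 0.173 0.085] 0.64 px [358.9 273.6]
scene bar3_mid [ 0.425 -0.462  0.019] 0.92 px [221.5 202.6]
scene bar3_mid [0.532 0.251 0.085] 0.7 px [386.3 284.3]
scene bar3_mid [0.656 0.128 0.232] 0.42 px [314.7 241.8]
scene bed_foot [0.485 0.169 0.043] 0.94 px [368.2 275.6]
scene bed_foot [0.536 0.169 0.085] 0.67 px [357.7 272.9]
wrist
wrist jaw_face [0.586 0.173 0.111] 0.63 px [156.4 163. ]
wrist jaw_face [0.528 0.25  0.091] 0.6 px [109.2 201.8]
wrist bar1_mid [0.532 0.167 0.085] 0.6 px [173.5 201.6]
wrist bar3_mid [ 0.43  -0.458  0.014] 0.77 px [572.8 274.3]
wrist bar3_mid [0.526 0.249 0.09 ] 0.59 px [110.5 203.5]
wrist bar3_mid [0.698 0.136 0.233] 0.19 px [117.5  37.5]
wrist bed_foot [0.491 0.168 0.045] 0.91 px [185.9 223. ]
wrist bed_foot [ 0.764 -0.269  0.003] 0.7 px [502.6  42.4]
wrist bed_foot [0.486 0.169 0.043] 0.6 px [186.  225.7]
```

View pics/fin.png

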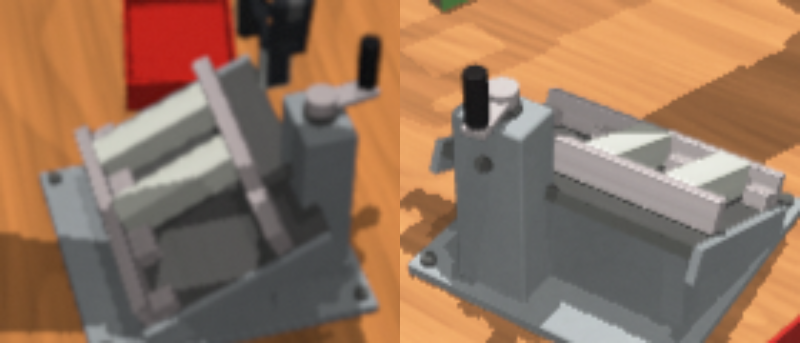

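```bash
python3 -c "
from bench import order; print(order.hand_in())"
```

```text
the job is handed in; nothing more can be done
None
```

I opened the jaw to its end stop, laid both bars in their own pockets heavy end downhill, and closed the jaw on them until the crank resisted firmly. I handed in at about 52.5 s of robot time, and the hand-in gives no verdict.

**What I did**
- **Opening:** I wound anticlockwise until the crank stalled, with the jaw gap at about 147 mm in the images (the end stop is 145 mm).
- **Heavy ends:** Two bars were present. Lifting put the balance point of the first (0.48 kg) about 23 mm towards the robot. The second (0.58 kg) had it about 28 mm the other way, so I turned that bar half a turn.
- **Placing:** The bars went into the middle and left pockets, and I left the green and brown look-alikes alone.
- **Bar knocked aside:** The first bar was shifted sideways in its pocket while I fetched the second. I squeezed it back into line before closing.
- **Closing:** I wound clockwise until about 12 N resisted at the handle, then released it and moved the arm clear.

**Last checks**
- **Bars:** The final side view shows both bars in line and against the stop, centres about 62 mm up the bed and flat.
- **Jaw travel:** Crank turns give 0.029 and the images give 0.032, or about 0.030 after the bias they showed at the open stop. The raw image figure sits at the upper limit of 0.032.
- **Bar angle:** A coarse fit on the scene camera gave up to 11° for the middle bar. The side camera gave about 1.5° and the picture agrees, so I discounted the scene figure.

**Reported tool height:** The reported tool height was about 37 mm below the real fingertips. My first grasp at the handle missed because of this; I measured the offset and corrected for it from then on.

**Force during placing:** Pressing the first bar down briefly reached about 83 N at the wrist, because it caught near the foot of the bed. I backed off and moved it about 9 mm uphill.

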